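# Free the transport lock in the sample reader and close its lid

### The job

Raise the lid of the white sample reader until its folding stay locks and holds it open, then throw the red lever inside the reader fully over towards the hinge. Then break the stay by pressing its orange knuckle down and back towards the hinge, and lower the lid gently until it is fully shut, without letting it drop and without knocking over or shoving the other things on the bench.

Things in the scene. Friction and masses are not known exactly. Their poses are not given: they have to be found in the camera images.
- reader: White sample reader: an open box 180 (x) x 260 (y) x 120 mm high, 6 mm walls, fixed. Origin: centre of its underside; z up, front faces its -x (roughly the robot), hinge at the back (+x). Inside: floor 18 mm up, a tube rack up to 89 mm high in the middle, the red lever on the -y side, the steel folding stay on the +y side.
- lid_hinge (a point): Middle of the lid's hinge line, which runs along the reader's y at the top of its back wall: reader frame (90, 0, 120) mm.
- lid (a joint): Lid angle in rad: 0 shut, 1.144 with the stay locked; the taut stay stops it at 1.15, and it must be raised right to that stop to lock. White plate 182 (from the hinge) x 262 x 12 mm, 0.45 kg, its underside in the hinge line. Its friction hinge holds it alone above about 0.7 rad; below 0.65 rad it falls shut if let go. Raising it takes 3 to 4 N at the tab.
- lid_tab (a point): Grip point of the black tab at the middle of the lid's front edge: 215 mm from the hinge line, 6 mm above the plane of the lid's underside. Tab: 22 mm wide (along the hinge line, y), 16 mm thick, standing 50 mm out of the lid edge. Pinched across its 22 mm it pivots between the fingers as the lid swings. Height over the bench: 126 mm lid shut, about 318 mm locked.
- knuckle (a point): Middle of the orange roller (22 mm diameter, 32 mm long along y) at the knuckle of the stay, at reader y = +85 mm. Lid shut: it hangs folded inside the box. Locked: it stands about 157 mm above the bench, under the raised lid. It breaks when pressed towards the reader's +x and down (direction 0.8, 0, -0.6, square to the links) with about 4 N; 25 to 30 mm of travel is plenty.
- stay_foot (a point): Pivot of the stay's lower link on the side wall, reader frame (-40, 85, 102) mm. The two links are 65 mm each; the upper one is pivoted to the lid 100 mm from the hinge. Locked, they form one straight line sloping up to the back at about 53 degrees.
- stay_knuckle (a joint): Fold of the stay in rad: 0 folded (lid shut), 2.668 straight, 2.848 locked (just past straight, against its stop). While the lid is pulled hard up it rests between 2.67 and 2.85; a light spring brings it to 2.848 when the lid is let go. Once folded below about 2.3 it no longer locks by itself.
- lock_lever (a joint): Red-knobbed lever in rad: 0 leaning to the reader's front (-x), 1.0 fully over to the back (+x); starts near 0, stays where it is left, moves with about 1 to 2 N at the knob.
- lock_lever_tip (a point): Centre of the lever's red ball (26 mm diameter), 65 mm from the lever's pivot, which lies at reader (25, -65, 40) mm; its centre stands 97 mm above the bench at both ends of the swing and 105 mm at mid swing, moving 62 mm in +x.
- reagent_bottle: Bystander: white reagent bottle beside the reader's +y side, 64 mm wide, 125 mm tall. Origin: centre of its underside.
- tip_box: Bystander: clear box with red top and orange tips beside the reader's -y side, 115 x 75 x 70 mm. Origin: centre of its underside.
- tube_rack: Bystander: black rack with purple-capped tubes on the left of the bench, 128 x 152 mm, 98 mm tall. Origin: centre of its underside.
- tube_rack2: Bystander: a second such rack on the right of the bench, 104 x 152 mm, 98 mm tall. Origin: centre of its underside.
- pipettor: Bystander: white hand pipettor with blue tip lying on the bench near right, 28 mm wide, 260 mm long, 24 mm tall. Origin: centre of its underside.
- marker: Bystander: orange marker lying on the bench near left, 130 x 12 x 12 mm. Origin: centre of its underside.

How it is judged:
By the outcome, as a careful person would: the job done as asked, in the order asked, and still so for the second after the job is handed in, with the robot touching nothing.
It also fails if it takes over 72 s, if anything falls off the work surface, if the arm or the gripper's body presses on something with over 40 N, if the wrist force passes 120 N, or if a joint passes its speed limit or range.

### The arm

A 7-joint arm with a two-finger parallel gripper is mounted at the origin on the work surface. World frame = base frame: x ahead of the robot, y to its left, z up, the work surface at z = 0. Lengths are in m, angles in rad, forces in N, time in s.
With the tool pointing down it reaches from about 0.4 to 0.85 m from the base axis. Payload 4.5 kg.
Tool frame: the origin (TCP) lies midway between the tips of the shut fingers; the grasp point (between the pads) lies 19 mm behind it (r.hold_point_z is the distance from the TCP to the grasp point, in m); z points along the fingers, y is the direction in which the jaws open and shut (so a half turn about z gives the same grasp; the last joint's range is limited). The gripper opens to 88 mm and grips with 3 to 60 N. Pads are 18 mm wide; open, the fingers measure 123 mm over their backs; the gripper's body (75 mm by 187 mm) begins 45 mm behind the grasp point.
Start: joints at [-1.128, 0.689, -0.195, 1.565, 0.157, 0.902, -0.215], TCP at [0.248, 0.574, 0.239] pointing down, gripper open.
Joint ranges: [-3.01, 3.01], [-0.46, 2.08], [-1.47, 1.51], [0.13, 2.56], [-1, 4.14], [0.04, 2.09], [-2.66, 2.66]. Speed limits (rad/s): [2.57, 2.57, 3.14, 3.14, 3.14, 3.14, 3.14].

### API

Orientations are given as a unit quaternion [x, y, z, w].
In Python, from plant import r gives the robot as it stands. The module is installed in compiled form; this text tells all that it offers.
- The arm moves only by the tool move_arm, never from a script. Its arguments are lists of equal length, an entry for each row: "turn": the turn, a rotation vector about the tool's x, y, z in units of 2 pi rad (1.0 is 2 pi rad), a list of three; "dp": the shift along the tool's x, y, z in units of 2.5 cm (1.0 is 2.5 cm), a list of three; "jaw": the closure, from -1 (fully open) to 1 (shut), so that 0 is half open. In form: {"turn": [[wx, wy, wz], ...], "dp": [[x, y, z], ...], "jaw": [jaw, ...]}. A call has 1 to 10 rows; each row shifts and turns the commanded pose from where the row before left it, along the tool's axes as they then stand; what a row does not reach is not made up. A row lasts 1/12 s, in which the tool goes at most 41.7 mm and 7.16 degrees, less where a joint would pass 70% of its speed; a pose out of reach is approached as far as the arm can. A call with a number of a shift or a turn outside -1 to 1 is refused whole. A call with a gripper value outside its range is refused whole. The fingers move at their own pace and stop on an object; "newtons" is the grip in N (left out, the last holds). Time passes only in rows, so rows that do not move let the fingers close. It gives the time, the measured TCP pose, the force and the opening at its end, in the units of the state.
- r.get_state(): the state, without advancing time (a new reading comes with each control period).
- r.snapshot(name): name is "scene" or "top" or "wrist"; returns a dict with "frame" (480x640x3 uint8, blue, green, red), "mtx" (3x3 intrinsics, pixels), "k1" (the pictures are not rectified: a ray, as slopes to the right and down, at radius r is drawn at 1 + k1 r^2 times it, then the intrinsics apply), "origin" and "orientation" of the camera in the world; the wrist camera has in their place "tool_from_camera" (4x4, takes a point from camera to tool coordinates, whose origin is the TCP and whose axes are the flange's). Camera axes: x right, y up, looking along -z (the intrinsics and any distortion apply to the point x, -y, -z); pixel columns grow to the right and rows downward; lengths in m; the calibration is good to about 2 mm. A picture is of the moment at which its call begins: read the wrist's pose just before it. There is no depth.
- r.finish_job(): hands the job in, once; it reports no verdict.
The state is a dict: "clock": time; "q": joint angles; "qd": joint speeds; "joint_torque": joint torques, N m; "tool_pos": TCP position; "eef_rot": TCP orientation; "contact_force": force on the tool from outside, world axes, zero at the start; "moment": the same for the moment, N m; "opening": opening from 0.0 (shut) to 1.0 (fully open).
Only numpy, scipy, OpenCV 4.12 (cv2) and the standard library are available. Lean on these libraries where they do the work, as an engineer would, in place of code of your own. Each camera call takes 0.05 s, during which the arm holds its last target.

## Working session

There is one attempt and no reset: what is moved stays moved. The work goes in short steps, Python scripts to look and compute and a tool call to move; the robot and the scene stay as the last step left them, time stands still between calls to the robot, and variables do not carry over. Pictures are saved under pics/ and viewed, and the job is handed in when it is done.

Besides the shell and the picture viewer there is one more tool, called after "Emit:" by a JSON object that holds its "op" and its "data". move_arm: Moves the arm, as the interface text tells. Shifts and turns lie within -1 to 1; 1 stands for 2.5 cm of shift or 2 pi rad of turn. Its arguments: {"type":"object","properties":{"turn":{"type":"array","items":{"type":"array","items":{"type":"number","minimum":-1,"maximum":1}}},"dp":{"type":"array","items":{"type":"array","items":{"type":"number","minimum":-1,"maximum":1}}},"jaw":{"type":"array","items":{"type":"number"}},"newtons":{"type":"number"}},"required":["turn","dp","jaw"]}

```bash
mkdir -p pics; cat > h.py <<'E'
import numpy as np, cv2
from scipy.spatial.transform import Rotation as R
from plant import r
def snap(n,f):
    s=r.get_state(); d=r.snapshot(n); cv2.imwrite('pics/'+f+'.png',d['frame'])
    import pickle
    d['state']=s; pickle.dump(d,open('pics/'+f+'.pkl','wb')); return d
def cam(d):
    if 'origin' in d:
        o=np.array(d['origin']);q=np.array(d['orientation'])
        M=R.from_quat(q).as_matrix() if q.shape==(4,) else q.reshape(3,3)
        return o,M
    s=d['state'];T=np.array(d['tool_from_camera']);Rt=R.from_quat(s['eef_rot']).as_matrix()
    return Rt@T[:3,3]+np.array(s['tool_pos']),Rt@T[:3,:3]
def ray(d,u,v):
    o,M=cam(d);K=np.array(d['mtx']);x=(u-K[0,2])/K[0,0];y=(v-K[1,2])/K[1,1];
    rd=np.hypot(x,y);rr=rd
    for _ in range(30): rr=rd/(1+d['k1']*rr**2)
    f=rr/rd if rd>0 else 1
    w=M@np.array([x*f,-y*f,-1]);return o,w/np.linalg.norm(w)
def atz(d,u,v,z):
    o,w=ray(d,u,v);return o+w*(z-o[2])/w[2]
def proj(d,p):
    o,M=cam(d);K=np.array(d['mtx']);c=M.T@(np.array(p)-o);x=c[0]/-c[2];y=-c[1]/-c[2];f=1+d['k1']*(x*x+y*y)
    return np.array([K[0,0]*x*f+K[0,2],K[1,1]*y*f+K[1,2]])
def load(f):
    import pickle;return pickle.load(open('pics/'+f+'.pkl','rb'))
E
python3 - <<'E'
from h import *
for n in ['scene','top','wrist']:
    d=snap(n,n+'0'); print(n,d['mtx'],d['k1'],cam(d))
print(r.get_state(), r.hold_point_z)
E
```

```text
scene [[600.3570846    0.         316.21243089]
 [  0.         600.3570846  241.97439826]
 [  0.           0.           1.        ]] -0.04154347159204048 (array([1.1488818 , 1.05388138, 1.12355784]), array([[-0.85417296, -0.34571932,  0.38841564],
       [ 0.51946092, -0.5336719 ,  0.66734897],
       [-0.02342892,  0.77179819,  0.63543578]]))
top [[538.96697012   0.         330.25905925]
 [  0.         538.96697012 242.75661707]
 [  0.           0.           1.        ]] 0.03191356246452369 (array([0.38363352, 0.0171632 , 1.58079785]), array([[-0.02676192,  0.99428084, -0.10338963],
       [-0.99957937, -0.0254605 ,  0.0138871 ],
       [ 0.01117533,  0.10371779,  0.99454398]]))
wrist [[402.66617774   0.         310.57081132]
 [  0.         402.66617774 237.1066994 ]
 [  0.           0.           1.        ]] -0.0781896490339765 (array([0.1733331 , 0.60562749, 0.38379396]), array([[ 3.97175639e-01, -8.71074454e-01, -2.88930452e-01],
       [ 9.17742302e-01,  3.76717973e-01,  1.25827799e-01],
       [-7.60086737e-04, -3.15139435e-01,  9.49045077e-01]]))
{'clock': 0.15, 'q': array([-1.12824508,  0.68976599, -0.19456466,  1.56610561,  0.15733197,
        0.90248017, -0.21510695]), 'qd': array([ 1.15125617e-03, -2.01095545e-03, -9.66806090e-04, -2.13879456e-03,
       -3.73430830e-05, -8.61891453e-04, -1.05108466e-03]), 'joint_torque': array([-5.29353420e-04, -5.27861094e+01, -1.26770239e+00, -1.53586650e+01,
       -5.23890287e-02,  3.92969290e-03,  1.20311170e-04]), 'tool_pos': array([0.24824648, 0.57306615, 0.23811089]), 'eef_rot': array([ 2.02903356e-01,  9.79198531e-01, -6.76210447e-04, -8.80578532e-05]), 'contact_force': array([0.48772773, 1.05064124, 0.18862453]), 'moment': array([-0.00754092, -0.00586277,  0.00228398]), 'opening': 0.9995521186662547} 0.0187
```

View pics/top0.png

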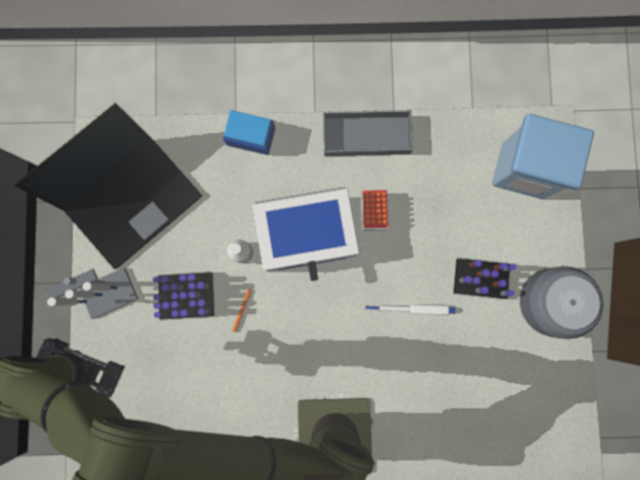

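View pics/scene0.png

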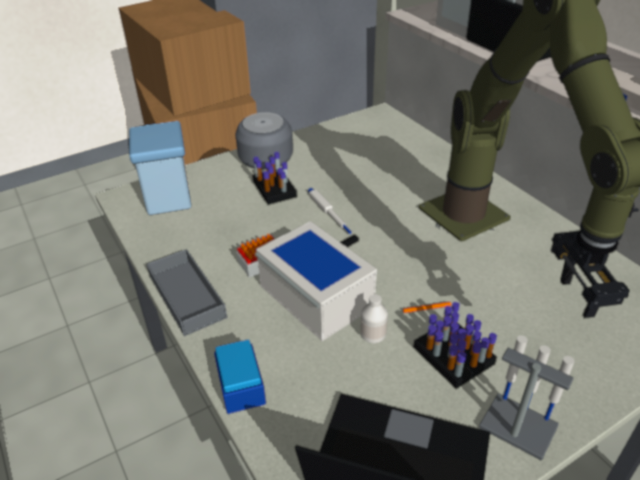

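The top view shows the lid with corners near (254,203), (345,188), (358,255) and (263,270), and the tab at (313,270). I'll enlarge it.

```bash
python3 - <<'E'
from h import *
a=load('top0')['frame'];cv2.imwrite('pics/tc.png',cv2.resize(a[170:300,220:400],None,fx=4.4,fy=4.4,interpolation=cv2.INTER_CUBIC))
a=load('scene0')['frame'];cv2.imwrite('pics/sc.png',cv2.resize(a[210:360,220:420],None,fx=4,fy=4,interpolation=cv2.INTER_CUBIC))
E
```

```text
(no output)
```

View pics/tc.png

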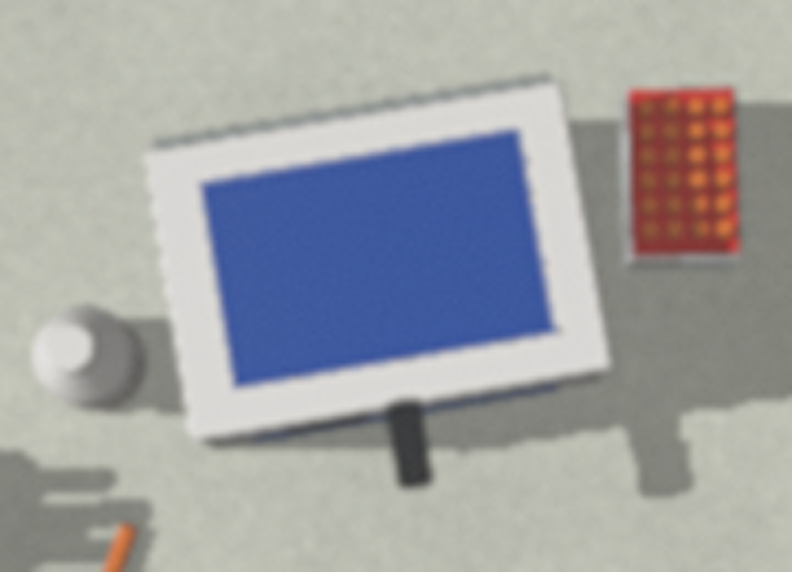

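View pics/sc.png

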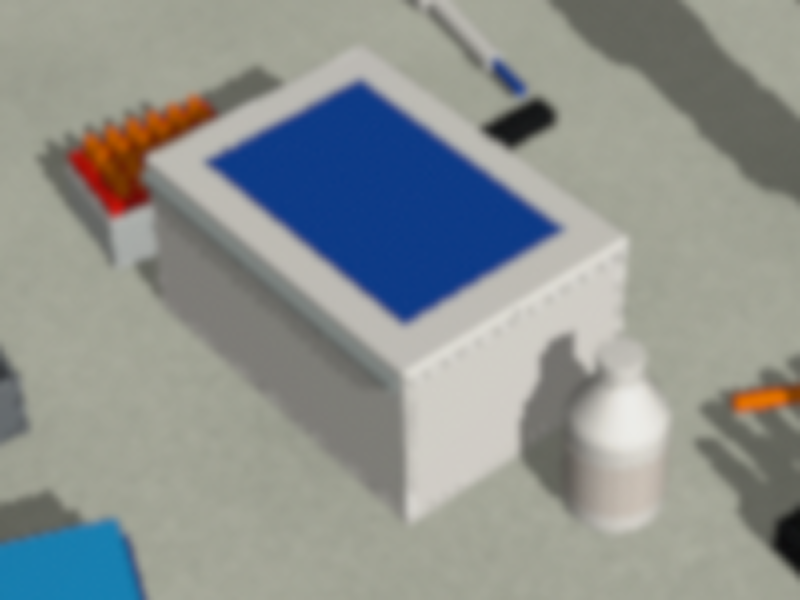

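```bash
python3 - <<'E'
from h import *
from scipy.optimize import least_squares
t=load('top0');s=load('scene0')
C={'BL':(90,131),'BR':(90,-131),'FR':(-92,-131),'FL':(-92,131)}
T={'BL':(148,153),'BR':(557,80),'FR':(608,368),'FL':(195,440)}
S={'BL':(405,375),'BR':(148,165),'FR':(360,47),'FL':(627,240)}
def W(p,q):
    c,sn=np.cos(p[2]),np.sin(p[2]);return np.array([p[0]+c*q[0]-sn*q[1],p[1]+sn*q[0]+c*q[1],q[2]])
for k in C: print(k,atz(t,220+T[k][0]/4.4,170+T[k][1]/4.4,.132),atz(s,220+S[k][0]/4,210+S[k][1]/4,.132))
obs=[]
def f(p,use='ts'):
    e=[]
    for k in C:
        q=W(p,(C[k][0]/1e3,C[k][1]/1e3,.132))
        if 't' in use: e+=list(proj(t,q)-np.array([220+T[k][0]/4.4,170+T[k][1]/4.4]))
        if 's' in use: e+=list(proj(s,q)-np.array([220+S[k][0]/4,210+S[k][1]/4]))
    return e
for u in ['t','s','ts']:
    o=least_squares(f,[.66,.05,.15],args=(u,));print(u,o.x,np.round(o.fun,1))
p=o.x
print('tab',W(p,(-.125,0,.126)), 'tab px top',atz(t,220+410/4.4,170+440/4.4,.134))
# bystanders
for n,u,v,z in [('bottle',220+70/4.4,170+345/4.4,.125),('tb',220+632/4.4,170+90/4.4,.07),('tb',220+738/4.4,170+255/4.4,.07)]:
    print(n,atz(t,u,v,z))
E
```

```text
BL [0.64327188 0.20223158 0.132     ] [0.64969954 0.21074038 0.132     ]
BR [ 0.68293794 -0.05167942  0.132     ] [ 0.68958852 -0.0380566   0.132     ]
FR [ 0.50280966 -0.07760562  0.132     ] [ 0.51210335 -0.07034907  0.132     ]
FL [0.46529783 0.17580691 0.132     ] [0.47428632 0.18567906 0.132     ]
t [0.57460649 0.06231514 0.14899538] [-1.1 -0.3  0.8 -0.1  1.2 -0.1 -0.9  0.4]
s [0.58208902 0.07123699 0.15047086] [ 0.2  1.2 -1.6 -1.3  0.1 -0.5  1.2 -0.1]
ts [0.57751809 0.06517862 0.14921896] [-2.2 -1.3  0.4 -1.1 -0.3 -1.1 -1.  -3.2  0.1 -1.2  0.5 -2.2 -2.  -0.6
  1.3 -2.1]
tab [0.45390715 0.04659539 0.126     ] tab px top [0.46172779 0.04474677 0.134     ]
bottle [0.52613995 0.25239399 0.125     ]
tb [ 0.6879742  -0.10297817  0.07      ]
tb [ 0.57861515 -0.16758878  0.07      ]
```

Emit:
{"op": "move_arm", "data": {"turn": [[0,0,-0.0177],[0,0,-0.0177],[0,0,-0.0177],[0,0,-0.0177],[0,0,-0.0177],[0,0,0]], "dp": [[0,0,-0.8],[0,0,-0.8],[0,0,-0.8],[0,0,-0.8],[0,0,-0.8],[0,0,0]], "jaw": [-1,-1,-1,-1,-1,-1]}}

```text
clock: 0.65
tool_pos: [0.2489, 0.5754, 0.3426]
eef_rot: [-0.075, 0.997, 0.003, 0.001]
contact_force: [-0.8, 1.7, 0.8]
opening: 1.001
```

```bash
cat >> h.py <<'E'
def go(p,quat=None):
    """units along tool axes from the measured pose to p; remaining turn"""
    s=r.get_state();Q=R.from_quat(s['eef_rot']);d=Q.inv().apply(np.array(p)-s['tool_pos'])
    print('t',round(s['clock'],2),'pos',np.round(s['tool_pos'],4),'F',np.round(s['contact_force'],1),'open',round(s['opening'],3))
    print('axes',np.round(Q.as_matrix(),3).tolist()); print('dp units',np.round(d/.025,2))
    return s
E
python3 - <<'E'
from h import *
go([.42,.05,.33])
E
```

```text
t 0.65 pos [0.2489 0.5754 0.3426] F [-0.8  1.7  0.8] open 1.001
axes [[-0.989, -0.15, 0.002], [-0.15, 0.989, 0.007], [-0.003, 0.007, -1.0]]
dp units [ -3.62 -21.8    0.37]
```

Emit:
{"op": "move_arm", "data": {"turn": [[0,0,0],[0,0,0],[0,0,0],[0,0,0],[0,0,0],[0,0,0],[0,0,0],[0,0,0],[0,0,0],[0,0,0]], "dp": [[-0.17,-0.9,0],[-0.17,-0.9,0],[-0.17,-0.9,0],[-0.17,-0.9,0],[-0.17,-0.9,0],[-0.17,-0.9,0],[-0.17,-0.9,0],[-0.17,-0.9,0],[-0.17,-0.9,0],[-0.17,-0.9,0]], "jaw": [-1,-1,-1,-1,-1,-1,-1,-1,-1,-1]}}

```text
clock: 1.48
tool_pos: [0.3235, 0.3556, 0.3379]
eef_rot: [-0.072, 0.997, -0.001, -0.001]
contact_force: [0.1, 0.1, 0.4]
opening: 0.997
```

Emit:
{"op": "move_arm", "data": {"turn": [[0,0,0],[0,0,0],[0,0,0],[0,0,0],[0,0,0],[0,0,0],[0,0,0],[0,0,0],[0,0,0],[0,0,0]], "dp": [[-0.17,-0.9,0],[-0.17,-0.9,0],[-0.17,-0.9,0],[-0.17,-0.9,0],[-0.17,-0.9,0],[-0.17,-0.9,0],[-0.17,-0.9,0],[-0.17,-0.9,0],[-0.17,-0.9,0],[-0.17,-0.9,0]], "jaw": [-1,-1,-1,-1,-1,-1,-1,-1,-1,-1]}}

```text
clock: 2.32
tool_pos: [0.3983, 0.1395, 0.338]
eef_rot: [-0.072, 0.997, -0.0, -0.001]
contact_force: [0.2, 0.7, -0.4]
opening: 1.002
```

```bash
python3 - <<'E'
from h import *
go([.42,.05,.33])
E
```

```text
t 2.32 pos [0.3983 0.1395 0.338 ] F [ 0.2  0.7 -0.4] open 1.002
axes [[-0.99, -0.144, -0.001], [-0.144, 0.99, -0.0], [0.001, -0.0, -1.0]]
dp units [-0.34 -3.67  0.32]
```

Emit:
{"op": "move_arm", "data": {"turn": [[0,0,0],[0,0,0],[0,0,0],[0,0,0],[0,0,0],[0,0,0],[0,0,0]], "dp": [[-0.1,-0.8,0],[-0.1,-0.8,0],[-0.1,-0.8,0],[-0.1,-0.7,0],[0,-0.3,0],[0,0,0],[0,0,0]], "jaw": [-1,-1,-1,-1,-1,-1,-1]}}

```text
clock: 2.9
tool_pos: [0.4205, 0.0587, 0.3384]
eef_rot: [-0.073, 0.997, 0.0, -0.0]
contact_force: [-0.2, -0.2, 0.4]
opening: 1.002
```

```bash
python3 - <<'E'
from h import *
go([.42,.05,.33])
d=snap('wrist','w1')
E
```

```text
t 2.9 pos [0.4205 0.0587 0.3384] F [-0.2 -0.2  0.4] open 1.002
axes [[-0.989, -0.146, -0.001], [-0.146, 0.989, 0.001], [0.001, 0.001, -1.0]]
dp units [ 0.07 -0.34  0.33]
```

View pics/w1.png

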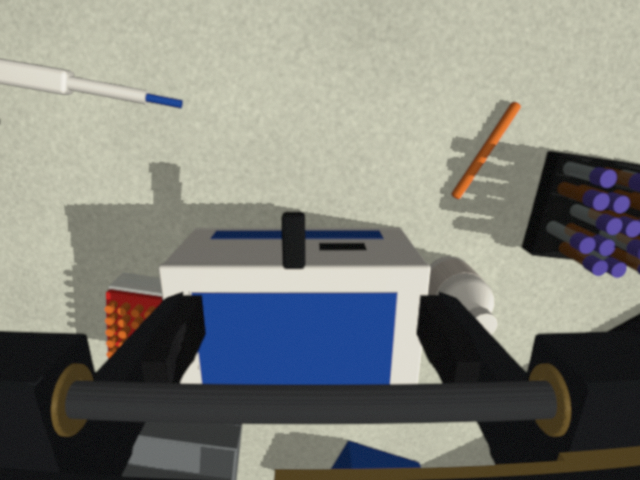

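The tab is visible from its tip at (293,213) to its root at (293,267). The lid's front top edge runs from (162,267) to (430,265).

```bash
python3 - <<'E'
from h import *
d=load('w1')
FR=atz(d,162,267,.132);FL=atz(d,430,265,.132);print(FR,FL,np.linalg.norm(FR-FL))
dy=FL-FR;print('yaw',np.arctan2(-dy[0],dy[1]))
print('tab tip',atz(d,293,213,.132),'root',atz(d,293,267,.134))
y=np.arctan2(-dy[0],dy[1]);m=(FL+FR)/2
c=np.array([np.cos(y),np.sin(y),0]);print('reader',m+c*.092,'tab grip from mid',m-c*.033)
T=load('top0')
for f,b in [('top0',0),('scene0',0)]:
    print(f,proj(load(f),FL),proj(load(f),FR))
E
```

```text
[ 0.5055898  -0.07200348  0.132     ] [0.46629355 0.18044756 0.132     ] 0.25549114648883475
yaw 0.15441965380822234
tab tip [0.4347744  0.04495472 0.132     ] root [0.48620617 0.05190342 0.134     ]
reader [0.57684696 0.06837226 0.132     ] tab grip from mid [0.45333434 0.04914642 0.132     ]
top0 [262.57986842 269.67501795] [356.07497896 252.66327798]
scene0 [378.14791818 267.6196179 ] [311.74506382 220.64150528]
```

```bash
python3 - <<'E'
from h import *
go([.454,.0478,.108])
E
```

```text
t 2.95 pos [0.4205 0.0593 0.3385] F [-1.2  1.   0.1] open 1.0
axes [[-0.989, -0.147, -0.001], [-0.147, 0.989, 0.001], [0.0, 0.001, -1.0]]
dp units [-1.26 -0.66  9.22]
```

Emit:
{"op": "move_arm", "data": {"turn": [[0,0,0],[0,0,0],[0,0,0],[0,0,0],[0,0,0],[0,0,0],[0,0,0],[0,0,0],[0,0,0],[0,0,0]], "dp": [[-0.63,-0.33,0.5],[-0.63,-0.33,0.9],[0,0,0.9],[0,0,0.9],[0,0,0.9],[0,0,0.9],[0,0,0.9],[0,0,0.6],[0,0,0.3],[0,0,0]], "jaw": [-0.2,-0.2,-0.2,-0.2,-0.2,-0.2,-0.2,-0.2,-0.2,-0.2]}}

```text
clock: 3.78
tool_pos: [0.4535, 0.0478, 0.1675]
eef_rot: [-0.075, 0.997, 0.0, -0.001]
contact_force: [0.6, 0.1, 1.9]
opening: 0.598
```

```bash
python3 - <<'E'
from h import *
go([.454,.0478,.107])
d=snap('wrist','w2')
E
```

```text
t 3.78 pos [0.4535 0.0478 0.1675] F [0.6 0.1 1.9] open 0.598
axes [[-0.989, -0.149, -0.003], [-0.149, 0.989, 0.0], [0.003, 0.001, -1.0]]
dp units [-0.03 -0.    2.42]
```

View pics/w2.png

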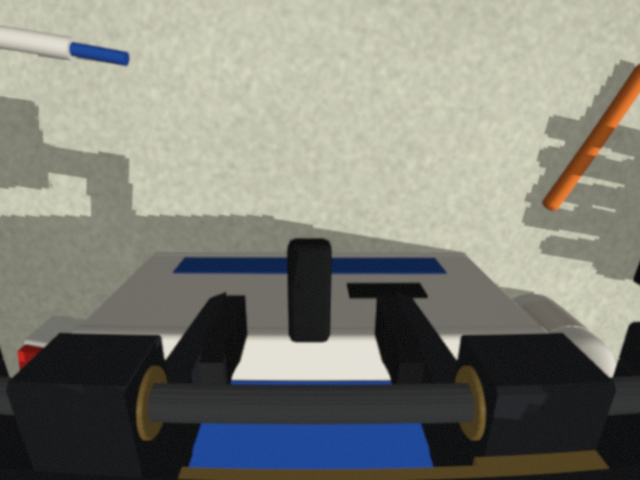

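The tab at (309,290) is centred between the fingers, which sit at about 230 and 395. Next I'll descend and grip.

Emit:
{"op": "move_arm", "data": {"turn": [[0,0,0],[0,0,0],[0,0,0],[0,0,0],[0,0,0],[0,0,0],[0,0,0],[0,0,0],[0,0,0],[0,0,0]], "dp": [[0,0,0.7],[0,0,0.7],[0,0,0.6],[0,0,0.4],[0,0,0],[0,0,0],[0,0,0],[0,0,0],[0,0,0],[0,0,0]], "jaw": [-0.2,-0.2,-0.2,-0.2,-0.2,0.2,1,1,1,1], "newtons": 15}}

```text
clock: 4.67
tool_pos: [0.4549, 0.0471, 0.1093]
eef_rot: [-0.074, 0.997, 0.001, 0.001]
contact_force: [-2.4, 10.7, 3.0]
opening: 0.245
```

```bash
python3 - <<'E'
from h import *
go([.454,.0478,.107])
E
```

```text
t 4.67 pos [0.4549 0.0471 0.1093] F [-2.4 10.7  3. ] open 0.245
axes [[-0.989, -0.147, 0.001], [-0.147, 0.989, 0.001], [-0.002, 0.001, -1.0]]
dp units [0.03 0.03 0.09]
```

```bash
python3 - <<'E'
import numpy as np
a=np.linspace(0,1.15,22);x=-(.215*(1-np.cos(a))+.006*np.sin(a))/.025;z=-(.215*np.sin(a)-.006*(1-np.cos(a)))/.025
for i in range(21): print([round(x[i+1]-x[i],2),0,round(z[i+1]-z[i],2)],end=', ')
print(x[-1],z[-1])
E
```

```text
[np.float64(-0.03), 0, np.float64(-0.47)], [np.float64(-0.05), 0, np.float64(-0.47)], [np.float64(-0.08), 0, np.float64(-0.46)], [np.float64(-0.1), 0, np.float64(-0.46)], [np.float64(-0.13), 0, np.float64(-0.45)], [np.float64(-0.15), 0, np.float64(-0.45)], [np.float64(-0.18), 0, np.float64(-0.44)], [np.float64(-0.2), 0, np.float64(-0.43)], [np.float64(-0.22), 0, np.float64(-0.41)], [np.float64(-0.25), 0, np.float64(-0.4)], [np.float64(-0.27), 0, np.float64(-0.39)], [np.float64(-0.29), 0, np.float64(-0.37)], [np.float64(-0.31), 0, np.float64(-0.36)], [np.float64(-0.33), 0, np.float64(-0.34)], [np.float64(-0.35), 0, np.float64(-0.32)], [np.float64(-0.36), 0, np.float64(-0.3)], [np.float64(-0.38), 0, np.float64(-0.28)], [np.float64(-0.39), 0, np.float64(-0.26)], [np.float64(-0.41), 0, np.float64(-0.24)], [np.float64(-0.42), 0, np.float64(-0.22)], [np.float64(-0.43), 0, np.float64(-0.19)], -5.30607135405877 -7.707806872052678
```

Emit:
{"op": "move_arm", "data": {"turn": [[0,0,0],[0,0,0],[0,0,0],[0,0,0],[0,0,0],[0,0,0],[0,0,0]], "dp": [[-0.03,0.04,-0.47],[-0.05,0,-0.47],[-0.08,0,-0.46],[-0.1,0,-0.46],[-0.13,0,-0.45],[-0.15,0,-0.45],[-0.18,0,-0.44]], "jaw": [1,1,1,1,1,1,1], "newtons": 20}}

```text
clock: 5.25
tool_pos: [0.4713, 0.0497, 0.1891]
eef_rot: [-0.073, 0.997, -0.0, -0.001]
contact_force: [0.2, 0.1, -3.6]
opening: 0.25
```

```bash
python3 - <<'E'
from h import *
go([.454,.0478,.107])
snap('scene','s2')
E
```

```text
t 5.25 pos [0.4713 0.0497 0.1891] F [ 0.2  0.1 -3.6] open 0.25
axes [[-0.989, -0.146, -0.002], [-0.146, 0.989, -0.001], [0.002, -0.0, -1.0]]
dp units [0.69 0.03 3.28]
```

View pics/s2.png

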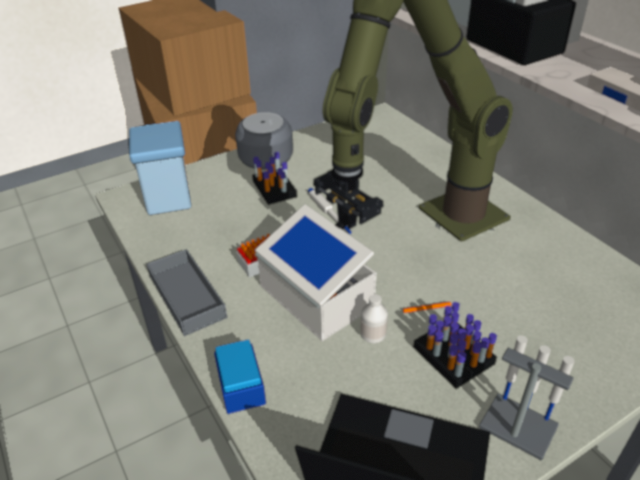

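The lid is rising with the hand, with a clear gap at (360,275). I'll carry on.

Emit:
{"op": "move_arm", "data": {"turn": [[0,0,0],[0,0,0],[0,0,0],[0,0,0],[0,0,0],[0,0,0],[0,0,0]], "dp": [[-0.2,0,-0.43],[-0.22,0,-0.41],[-0.25,0,-0.4],[-0.27,0,-0.39],[-0.29,0,-0.37],[-0.31,0,-0.36],[-0.33,0,-0.34]], "jaw": [1,1,1,1,1,1,1]}}

```text
clock: 5.88
tool_pos: [0.516, 0.0563, 0.2557]
eef_rot: [-0.073, 0.997, -0.001, -0.003]
contact_force: [-2.5, -0.7, -1.7]
opening: 0.25
```

Emit:
{"op": "move_arm", "data": {"turn": [[0,0,0],[0,0,0],[0,0,0],[0,0,0],[0,0,0],[0,0,0]], "dp": [[-0.35,0,-0.32],[-0.36,0,-0.3],[-0.38,0,-0.28],[-0.39,0,-0.26],[-0.3,0,-0.18],[0,0,0]], "jaw": [1,1,1,1,1,1]}}

```text
clock: 6.38
tool_pos: [0.5625, 0.0632, 0.2904]
eef_rot: [-0.073, 0.997, -0.0, -0.0]
contact_force: [-2.8, -1.2, 6.6]
opening: 0.246
```

```bash
python3 - <<'E'
from h import *
go([.454,.0478,.107])
snap('scene','s3')
E
```

```text
t 6.38 pos [0.5625 0.0632 0.2904] F [-2.8 -1.2  6.6] open 0.246
axes [[-0.989, -0.146, -0.001], [-0.146, 0.989, -0.001], [0.001, -0.001, -1.0]]
dp units [4.38 0.03 7.34]
```

View pics/s3.png

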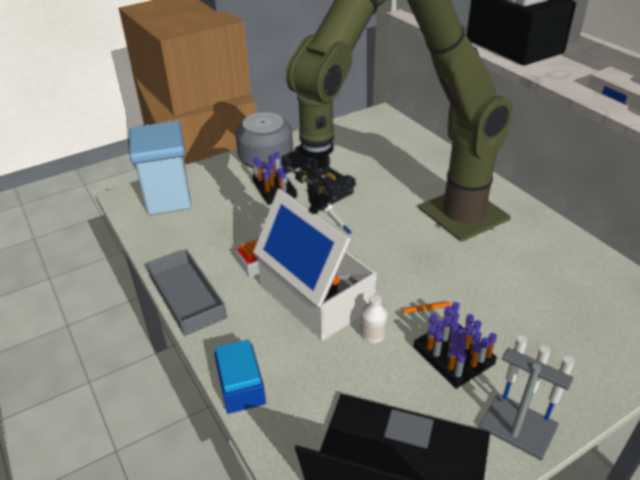

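Emit:
{"op": "move_arm", "data": {"turn": [[0,0,0],[0,0,0],[0,0,0],[0,0,0],[0,0,0]], "dp": [[-0.25,0,-0.17],[-0.25,0,-0.15],[-0.25,0,-0.13],[-0.2,0,-0.1],[0,0,0]], "jaw": [1,1,1,1,1]}}

```text
clock: 6.85
tool_pos: [0.5833, 0.0663, 0.3011]
eef_rot: [-0.074, 0.997, -0.001, -0.005]
contact_force: [-4.4, -1.4, -10.0]
opening: 0.246
```

```bash
python3 - <<'E'
from h import *
go([.454,.0478,.107])
snap('scene','s4')
E
```

```text
t 6.85 pos [0.5833 0.0663 0.3011] F [ -4.4  -1.4 -10. ] open 0.246
axes [[-0.989, -0.147, -0.009], [-0.147, 0.989, -0.002], [0.009, -0.001, -1.0]]
dp units [5.15 0.03 7.81]
```

Emit:
{"op": "move_arm", "data": {"turn": [[0,0,0],[0,0,0],[0,0,0]], "dp": [[-0.1,0,-0.04],[-0.08,0,-0.03],[0,0,0]], "jaw": [1,1,1]}}

```text
clock: 7.15
tool_pos: [0.5839, 0.0664, 0.3014]
eef_rot: [-0.074, 0.997, -0.001, -0.009]
contact_force: [-12.1, -2.8, -11.9]
opening: 0.247
```

```bash
python3 - <<'E'
from h import *
go([.454,.0478,.107])
d=snap('scene','s4')
cv2.imwrite('pics/s4c.png',cv2.resize(d['frame'][170:350,230:400],None,fx=3.3,fy=3.3,interpolation=cv2.INTER_CUBIC))
E
```

```text
t 7.15 pos [0.5839 0.0664 0.3014] F [-12.1  -2.8 -11.9] open 0.247
axes [[-0.989, -0.147, -0.018], [-0.147, 0.989, -0.004], [0.018, -0.001, -1.0]]
dp units [5.11 0.04 7.87]
```

View pics/s4c.png

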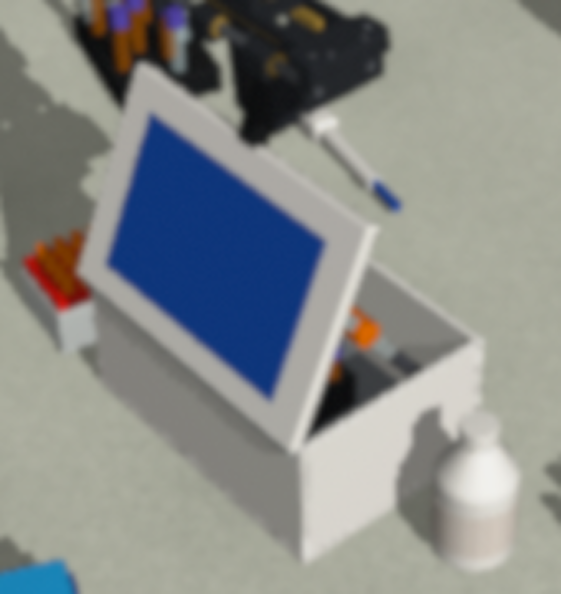

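The force rose with almost no motion, so the lid is at its stop. I'll ease off and open the jaws.

Emit:
{"op": "move_arm", "data": {"turn": [[0,0,0],[0,0,0],[0,0,0],[0,0,0],[0,0,0],[0,0,0],[0,0,0]], "dp": [[0.1,0,0.04],[0.06,0,0.02],[0,0,0],[0,0,0],[0,0,0],[0,0,0],[0,0,0]], "jaw": [1,1,1,-0.3,-0.3,-0.3,-0.3]}}

```text
clock: 7.78
tool_pos: [0.5885, 0.0679, 0.3057]
eef_rot: [-0.074, 0.997, 0.001, 0.003]
contact_force: [0.4, 1.1, 0.4]
opening: 0.528
```

Emit:
{"op": "move_arm", "data": {"turn": [[0,0,0],[0,0,0],[0,0,0],[0,0,0],[0,0,0],[0,0,0],[0,0,0],[0,0,0]], "dp": [[0,0,-0.4],[0,0,-0.8],[0,0,-0.9],[0,0,-0.5],[0.9,0,0],[0.9,0,0],[0.9,0,0],[0,0,0]], "jaw": [-0.3,-0.3,-0.3,-0.3,-0.3,-0.3,-0.3,-0.3]}}

```text
clock: 8.45
tool_pos: [0.5165, 0.0568, 0.3704]
eef_rot: [-0.074, 0.997, -0.0, -0.0]
contact_force: [-0.7, -0.1, -0.7]
opening: 0.653
```

```bash
python3 - <<'E'
from h import *
go([.454,.0478,.107])
d=snap('wrist','w5');d=snap('scene','s5')
cv2.imwrite('pics/s5c.png',cv2.resize(d['frame'][170:350,230:400],None,fx=3.3,fy=3.3,interpolation=cv2.INTER_CUBIC))
E
```

```text
t 8.45 pos [0.5165 0.0568 0.3704] F [-0.7 -0.1 -0.7] open 0.653
axes [[-0.989, -0.147, -0.0], [-0.147, 0.989, -0.001], [0.0, -0.001, -1.0]]
dp units [ 2.52  0.02 10.54]
```

View pics/s5c.png

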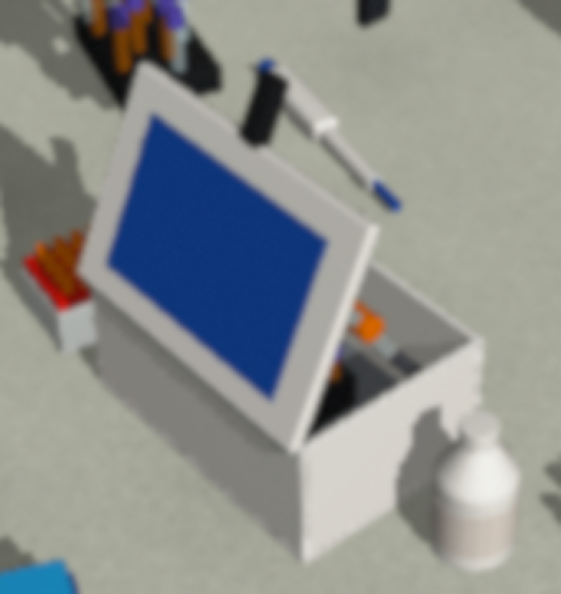

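View pics/w5.png

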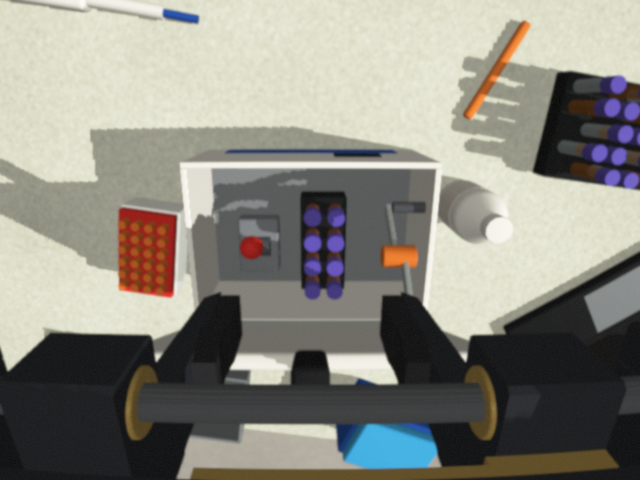

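The wrist view shows the red ball at (252,247), the knuckle at (400,256) and the front rim corners at (182,163) and (440,163). The scene view shows the knuckle shifted slightly forward and up after release, which fits a locked stay.

```bash
cat >> h.py <<'E'
def W(q,p=(.577,.067,.1495)):
    c,sn=np.cos(p[2]),np.sin(p[2]);return np.array([p[0]+c*q[0]-sn*q[1],p[1]+sn*q[0]+c*q[1],q[2]])
def Winv(w,p=(.577,.067,.1495)):
    c,sn=np.cos(p[2]),np.sin(p[2]);d=np.array(w)-np.array([p[0],p[1],0]);return np.array([c*d[0]+sn*d[1],-sn*d[0]+c*d[1],d[2]])
E
python3 - <<'E'
from h import *
d=load('w5')
for n,u,v,z in [('ball',252,247,.097),('kn',400,256,.157),('FR',182,163,.12),('FL',440,163,.12),('L inside',0,0,.1),('tabtop',311,352,.335)]:
    w=atz(d,u,v,z);print(n,w.round(4),Winv(w).round(4))
for q in [(-.001,.085,.157),(-.006,-.065,.097),(-.09,-.13,.12),(-.09,.13,.12)]: print(q,W(q),proj(d,W(q)))
s=load('s5');print(proj(s,W((-.001,.085,.157))),'obs',230+369/3.3,170+322/3.3)
E
```

```text
ball [0.5943 0.0027 0.097 ] [ 0.0076 -0.0662  0.097 ]
kn [0.5599 0.1498 0.157 ] [-0.0046  0.0844  0.157 ]
FR [ 0.5083 -0.0729  0.12  ] [-0.0888 -0.1281  0.12  ]
FL [0.4707 0.179  0.12  ] [-0.0884  0.1266  0.12  ]
L inside [ 0.3743 -0.2735  0.1   ] [-0.2512 -0.3065  0.1   ]
tabtop [0.5583 0.0631 0.335 ] [-0.019  -0.0011  0.335 ]
(-0.001, 0.085, 0.157) [0.56335094 0.15090294 0.157     ] [400.32762013 259.47123968]
(-0.006, -0.065, 0.097) [0.58074827 0.00183137 0.097     ] [252.51296562 235.36181297]
(-0.09, -0.13, 0.12) [ 0.50736657 -0.07495487  0.12      ] [179.9834068  161.80152655]
(-0.09, 0.13, 0.12) [0.4686412 0.182145  0.12     ] [443.52632597 161.40639082]
[338.5440557  267.60456311] obs 341.8181818181818 267.57575757575756
```

Emit:
{"op": "move_arm", "data": {"turn": [[0,-0.0178,0],[0,-0.0178,0],[0,-0.0178,0],[0,-0.0178,0],[0,-0.0178,0],[0,0,0],[0,0,0]], "dp": [[0.5,0,0],[0.5,0,0],[0.4,0,0],[0,0,0],[0,0,0],[0,0,0],[0,0,0]], "jaw": [1,1,1,1,1,1,1]}}

```text
clock: 9.13
tool_pos: [0.4858, 0.0521, 0.3652]
eef_rot: [-0.071, 0.96, 0.018, 0.271]
contact_force: [0.0, 0.5, -0.0]
opening: 0.146
```

```bash
python3 - <<'E'
from h import *
s=go(W((-.102,-.065,.225)));print(s['q'].round(2))
print(Winv(s['tool_pos']))
E
```

```text
t 9.13 pos [0.4858 0.0521 0.3652] F [ 0.   0.5 -0. ] open 0.146
axes [[-0.843, -0.147, 0.518], [-0.127, 0.989, 0.074], [-0.523, -0.003, -0.852]]
dp units [ 3.26 -2.54  4.59]
[-0.12  0.16 -0.14  2.26  0.42  0.19  1.08]
[-0.09240093 -0.00118009  0.36521313]
```

Emit:
{"op": "move_arm", "data": {"turn": [[0,0,0],[0,0,0],[0,0,0],[0,0,0],[0,0,0],[0,0,0],[0,0,0],[0,0,0]], "dp": [[0.54,-0.42,0.7],[0.54,-0.42,0.8],[0.54,-0.42,0.8],[0.54,-0.42,0.8],[0.54,-0.42,0.8],[0.54,-0.42,0.6],[0,0,0],[0,0,0]], "jaw": [1,1,1,1,1,1,1,1]}}

```text
clock: 9.8
tool_pos: [0.4838, 0.018, 0.3129]
eef_rot: [-0.068, 0.963, 0.003, 0.259]
contact_force: [0.4, -0.1, 0.1]
opening: 0.009
```

```bash
python3 - <<'E'
from h import *
s=go(W((-.024,-.065,.097)));print(s['q'].round(2))
print(Winv(s['tool_pos']));snap('wrist','w6')
E
```

```text
t 9.8 pos [0.4838 0.018  0.3129] F [ 0.4 -0.1  0.1] open 0.009
axes [[-0.856, -0.133, 0.499], [-0.13, 0.991, 0.041], [-0.5, -0.029, -0.866]]
dp units [ 1.7  -0.91  9.02]
[ 0.04  0.26 -0.25  2.34  1.41  0.12  0.15]
[-0.09944001 -0.03457717  0.31289827]
```

View pics/w6.png

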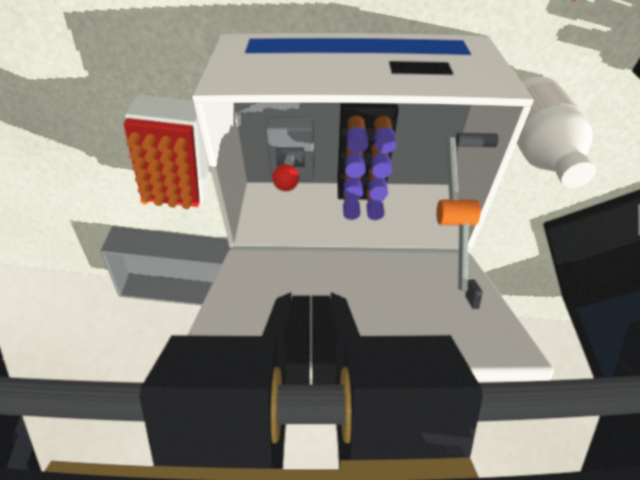

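```bash
python3 - <<'E'
from h import *
d=load('w6')
for n,u,v,z in [('ball',285,178,.1),('kn',458,212,.157),('FR',196,98,.12),('FL',530,102,.12)]:
    w=atz(d,u,v,z);print(n,w.round(4),Winv(w).round(4))
E
```

```text
ball [0.5941 0.0017 0.1   ] [ 0.0072 -0.0671  0.1   ]
kn [0.5591 0.1483 0.157 ] [-0.0055  0.0831  0.157 ]
FR [ 0.5081 -0.0728  0.12  ] [-0.0889 -0.128   0.12  ]
FL [0.4714 0.1792 0.12  ] [-0.0877  0.1266  0.12  ]
```

Emit:
{"op": "move_arm", "data": {"turn": [[0,0,0],[0,0,0],[0,0,0],[0,0,0],[0,0,0]], "dp": [[0.5,-0.25,0.5],[0.5,-0.25,0.5],[0.5,-0.25,0.5],[0.3,-0.2,0.5],[0,0,0.3]], "jaw": [1,1,1,1,1]}}

```text
clock: 10.27
tool_pos: [0.4751, -0.0053, 0.256]
eef_rot: [-0.068, 0.965, -0.002, 0.252]
contact_force: [0.9, -0.5, -1.6]
opening: 0.006
```

```bash
python3 - <<'E'
from h import *
s=go(W((-.024,-.065,.097)));print(s['q'].round(2))
print(Winv(s['tool_pos']))
E
```

```text
t 10.27 pos [ 0.4751 -0.0053  0.256 ] F [ 0.9 -0.5 -1.6] open 0.006
axes [[-0.864, -0.129, 0.486], [-0.132, 0.991, 0.029], [-0.486, -0.039, -0.873]]
dp units [ 0.03 -0.03  7.27]
[ 0.33  0.42 -0.61  2.44  2.08  0.34 -0.49]
[-0.11153519 -0.05631191  0.25598573]
```

Emit:
{"op": "move_arm", "data": {"turn": [[0,0,0],[0,0,0],[0,0,0],[0,0,0],[0,0,0],[0,0,0],[0,0,0],[0,0,0],[0,0,0],[0,0,0]], "dp": [[0,0,0.8],[0,0,0.8],[0,0,0.8],[0,0,0.8],[0,0,0.8],[0,0,0.8],[0,0,0.8],[0,0,0.7],[0,0,0.4],[0,0,0]], "jaw": [1,1,1,1,1,1,1,1,1,1]}}

```text
clock: 11.1
tool_pos: [0.5573, 0.001, 0.1088]
eef_rot: [-0.068, 0.966, -0.003, 0.251]
contact_force: [-0.3, -0.4, 0.1]
opening: 0.006
```

```bash
python3 - <<'E'
from h import *
s=go(W((-.024,-.065,.097)));print(s['q'].round(2))
print(Winv(s['tool_pos']));d=snap('wrist','w7');d=snap('scene','s7')
cv2.imwrite('pics/s7c.png',d['frame'][100:350,180:450])
E
```

```text
t 11.1 pos [0.5573 0.001  0.1088] F [-0.3 -0.4  0.1] open 0.006
axes [[-0.865, -0.13, 0.486], [-0.132, 0.991, 0.029], [-0.485, -0.039, -0.874]]
dp units [ 0.05 -0.08  0.52]
[ 0.32  0.88 -0.69  2.34  2.33  0.7  -0.63]
[-0.02927967 -0.06237117  0.10883699]
```

View pics/w7.png

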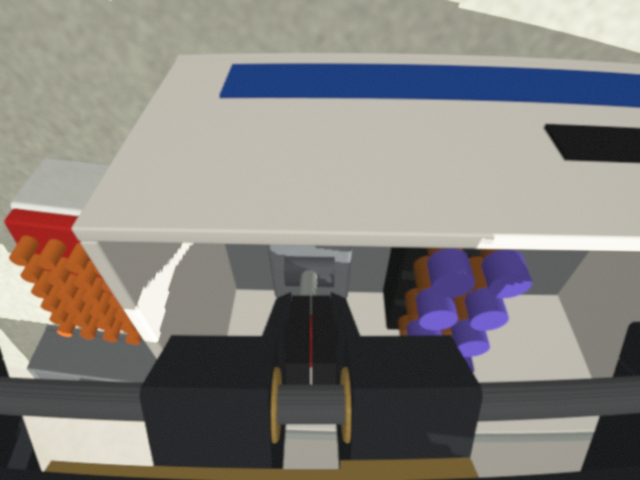

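View pics/s7c.png

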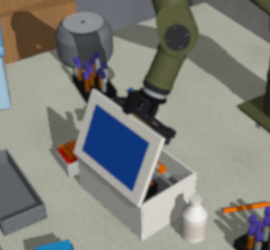

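Emit:
{"op": "move_arm", "data": {"turn": [[0,0,0],[0,0,0],[0,0,0],[0,0,0],[0,0,0],[0,0,0],[0,0,0],[0,0,0]], "dp": [[0,-0.1,0.3],[0,0,0.15],[-0.29,0.01,0.16],[-0.29,0.01,0.16],[-0.29,0.01,0.16],[-0.29,0.01,0.16],[-0.29,0.01,0.16],[0,0,0]], "jaw": [1,1,1,1,1,1,1,1]}}

```text
clock: 11.87
tool_pos: [0.605, 0.0066, 0.1015]
eef_rot: [-0.069, 0.965, -0.002, 0.253]
contact_force: [0.2, -0.0, 0.3]
opening: 0.01
```

```bash
python3 - <<'E'
from h import *
s=go(W((.038,-.065,.095)));print(s['q'].round(2))
print(Winv(s['tool_pos']));d=snap('wrist','w8')
E
```

```text
t 11.87 pos [0.605  0.0066 0.1015] F [ 0.2 -0.   0.3] open 0.01
axes [[-0.862, -0.132, 0.489], [-0.134, 0.991, 0.032], [-0.489, -0.038, -0.872]]
dp units [-0.55 -0.02  0.6 ]
[ 0.28  0.89 -0.63  2.21  2.29  0.61 -0.55]
[ 0.01873076 -0.06388583  0.10150335]
```

View pics/w8.png

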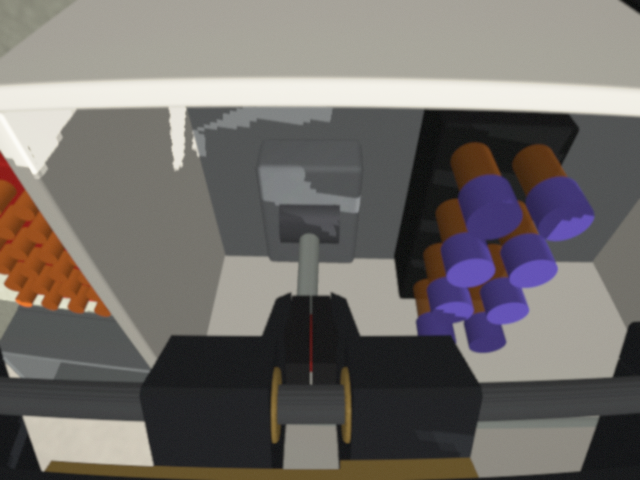

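Emit:
{"op": "move_arm", "data": {"turn": [[0,0,0],[0,0,0],[0,0,0],[0,0,0],[0,0,0]], "dp": [[-0.19,0,0.15],[-0.19,0,0.15],[-0.19,0,0.15],[-0.19,0,0.13],[0,0,0]], "jaw": [1,1,1,1,1]}}

```text
clock: 12.33
tool_pos: [0.6231, 0.009, 0.0962]
eef_rot: [-0.069, 0.966, -0.001, 0.249]
contact_force: [-11.2, -1.3, 7.4]
opening: 0.006
```

```bash
python3 - <<'E'
from h import *
s=go(W((.045,-.065,.095)))
print(Winv(s['tool_pos']))
E
```

```text
t 12.33 pos [0.6231 0.009  0.0962] F [-11.2  -1.3   7.4] open 0.006
axes [[-0.866, -0.133, 0.481], [-0.134, 0.99, 0.032], [-0.481, -0.037, -0.876]]
dp units [-0.26 -0.03  0.2 ]
[ 0.03694023 -0.06419994  0.09622236]
```

Emit:
{"op": "move_arm", "data": {"turn": [[0,0,0],[0,0,0]], "dp": [[-0.08,0,0.04],[0,0,0]], "jaw": [1,1]}}

```text
clock: 12.5
tool_pos: [0.6232, 0.009, 0.0958]
eef_rot: [-0.069, 0.966, -0.001, 0.247]
contact_force: [-15.3, -1.7, 9.6]
opening: 0.003
```

Emit:
{"op": "move_arm", "data": {"turn": [[0,0,0],[0,0,0],[0,0,0],[0,0,0],[0,0,0],[0,0,0],[0,0,0],[0,0,0],[0,0,0]], "dp": [[0.35,0,-0.2],[0.4,0,-0.4],[0.3,0,-0.8],[0,0,-0.8],[0,0,-0.8],[0,0,-0.8],[0,0,-0.8],[0,0,-0.5],[0,0,0]], "jaw": [1,1,1,1,1,1,1,1,1]}}

```text
clock: 13.25
tool_pos: [0.5437, 0.002, 0.1981]
eef_rot: [-0.069, 0.965, -0.002, 0.253]
contact_force: [-0.3, -0.6, 0.5]
opening: 0.002
```

```bash
python3 - <<'E'
from h import *
s=go(W((-.03,.085,.18)))
print(Winv(s['tool_pos']));d=snap('wrist','w9')
E
```

```text
t 13.25 pos [0.5437 0.002  0.1981] F [-0.3 -0.6  0.5] open 0.002
axes [[-0.862, -0.133, 0.489], [-0.135, 0.99, 0.031], [-0.488, -0.039, -0.872]]
dp units [-0.11  5.8   0.64]
[-0.04260531 -0.05929269  0.19814402]
```

View pics/w9.png

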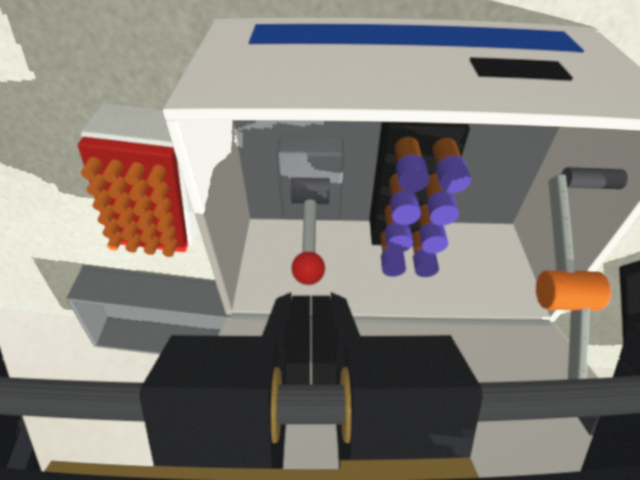

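```bash
python3 - <<'E'
from h import *
d=load('w9')
for n,u,v,z in [('ball',308,268,.097),('kn',573,291,.157)]:
    w=atz(d,u,v,z);print(n,w.round(4),Winv(w).round(4))
E
```

```text
ball [0.6422 0.0093 0.097 ] [ 0.0559 -0.0668  0.097 ]
kn [0.5604 0.1493 0.157 ] [-0.0042  0.0839  0.157 ]
```

The lever is fully over: the ball is at reader x = 56 mm. Next is the knuckle.

Emit:
{"op": "move_arm", "data": {"turn": [[0,-0.0153,0],[0,-0.0153,0],[0,0,0],[0,0,0],[0,0,0],[0,0,0],[0,0,0],[0,0,0],[0,0,0],[0,0,0]], "dp": [[0,0,0],[0,0.3,0],[0,0.7,0],[0,0.8,0],[0,0.8,0],[0,0.8,0],[0,0.8,0],[0,0.8,0],[0,0.5,0],[0,0.2,0]], "jaw": [1,1,1,1,1,1,1,1,1,1]}}

```text
clock: 14.13
tool_pos: [0.5245, 0.1436, 0.1872]
eef_rot: [-0.071, 0.942, 0.003, 0.329]
contact_force: [0.0, -0.7, -1.3]
opening: 0.005
```

```bash
python3 - <<'E'
from h import *
s=go(W((-.034,.085,.192)))
print(Winv(s['tool_pos']),s['q'].round(2))
E
```

```text
t 14.13 pos [0.5245 0.1436 0.1872] F [ 0.  -0.7 -1.3] open 0.005
axes [[-0.773, -0.135, 0.62], [-0.131, 0.99, 0.052], [-0.62, -0.041, -0.783]]
dp units [-0.32  0.05  0.01]
[-0.04050195  0.08354462  0.18718574] [-0.    0.78 -0.85  2.47  2.15  1.01 -0.89]
```

Emit:
{"op": "move_arm", "data": {"turn": [[0,0,0],[0,0,0],[0,0,0],[0,0,0],[0,0,0]], "dp": [[-0.3,0.06,0],[0,0,0.4],[0,0,0.4],[0,0,0.4],[0,0,0]], "jaw": [1,1,1,1,1]}}

```text
clock: 14.55
tool_pos: [0.5493, 0.1428, 0.1666]
eef_rot: [-0.068, 0.942, 0.0, 0.328]
contact_force: [0.1, -1.3, -0.4]
opening: 0.005
```

```bash
python3 - <<'E'
from h import *
s=go(W((.0075,.085,.146)))
print(Winv(s['tool_pos']),s['q'].round(2))
snap('wrist','w10')
E
```

```text
t 14.55 pos [0.5493 0.1428 0.1666] F [ 0.1 -1.3 -0.4] open 0.005
axes [[-0.775, -0.129, 0.619], [-0.128, 0.991, 0.045], [-0.619, -0.044, -0.784]]
dp units [-0.23  0.29  1.22]
[-0.01613455  0.07908613  0.16664255] [ 0.01  0.83 -0.82  2.41  2.18  1.01 -0.86]
```

View pics/w10.png

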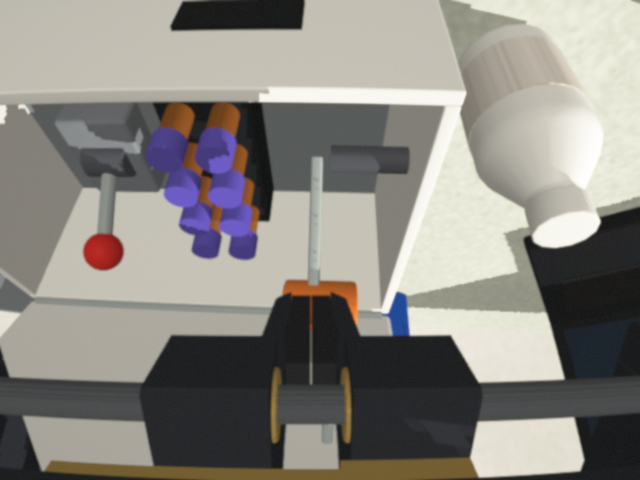

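Emit:
{"op": "move_arm", "data": {"turn": [[0,0,0],[0,0,0],[0,0,0],[0,0,0],[0,0,0]], "dp": [[-0.05,0.2,0],[-0.06,0.04,0.22],[-0.06,0.02,0.22],[-0.06,0.02,0.22],[0,0,0]], "jaw": [1,1,1,1,1]}}

```text
clock: 15.02
tool_pos: [0.5633, 0.1531, 0.1594]
eef_rot: [-0.069, 0.941, 0.001, 0.33]
contact_force: [0.4, 1.3, 1.0]
opening: 0.004
```

Emit:
{"op": "move_arm", "data": {"turn": [[0,0,0],[0,0,0],[0,0,0],[0,0,0]], "dp": [[-0.05,0,0.22],[0,0,0.22],[0,0,0.22],[0,0,0]], "jaw": [1,1,1,1]}}

```text
clock: 15.35
tool_pos: [0.5708, 0.1539, 0.1447]
eef_rot: [-0.071, 0.943, 0.002, 0.326]
contact_force: [-4.7, 1.5, -0.8]
opening: 0.005
```

```bash
python3 - <<'E'
from h import *
s=go(W((.0075,.085,.146)))
print(Winv(s['tool_pos']),s['q'].round(2))
snap('wrist','w11')
d=snap('scene','s11')
cv2.imwrite('pics/s11c.png',cv2.resize(d['frame'][150:350,220:400],None,fx=3,fy=3,interpolation=cv2.INTER_CUBIC))
E
```

```text
t 15.35 pos [0.5708 0.1539 0.1447] F [-4.7  1.5 -0.8] open 0.005
axes [[-0.778, -0.135, 0.614], [-0.133, 0.99, 0.05], [-0.615, -0.043, -0.788]]
dp units [-0.05 -0.08 -0.02]
[0.00681903 0.08689709 0.14471155] [ 0.    0.89 -0.8   2.35  2.21  1.   -0.83]
```

View pics/w11.png

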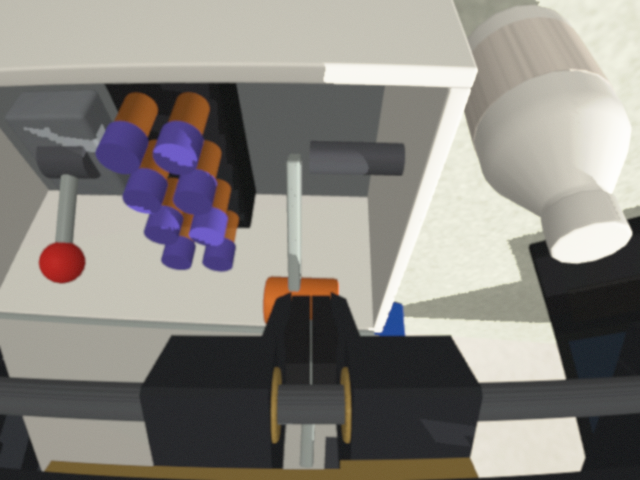

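View pics/s11c.png

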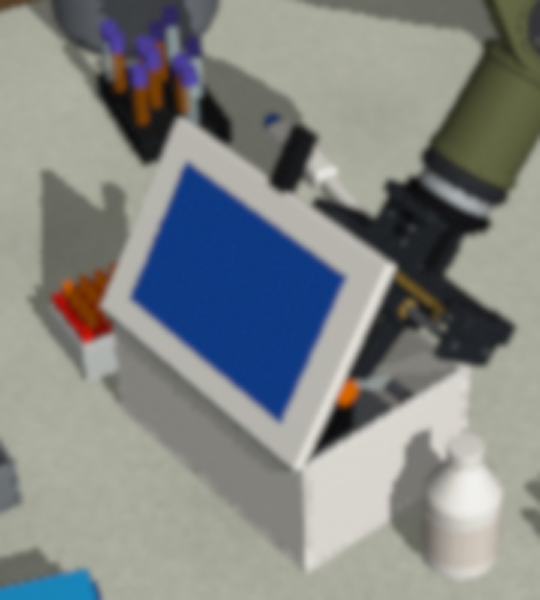

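Emit:
{"op": "move_arm", "data": {"turn": [[0,0,0],[0,0,0],[0,0,0]], "dp": [[-0.08,-0.05,0.2],[-0.08,0,0.2],[0,0,0]], "jaw": [1,1,1]}}

```text
clock: 15.7
tool_pos: [0.5738, 0.1535, 0.1364]
eef_rot: [-0.074, 0.945, 0.003, 0.319]
contact_force: [-17.9, 1.2, -4.2]
opening: 0.002
```

Emit:
{"op": "move_arm", "data": {"turn": [[0,0,0],[0,0,0],[0,0,0],[0,0,0],[0,0,0],[0,0,0]], "dp": [[0,0,-0.4],[0.2,0,-0.7],[0.2,0,-0.7],[0.2,0,-0.7],[0.2,0,-0.5],[0,0,0]], "jaw": [1,1,1,1,1,1]}}

```text
clock: 16.2
tool_pos: [0.5198, 0.1471, 0.1892]
eef_rot: [-0.071, 0.941, 0.001, 0.33]
contact_force: [-0.3, 0.4, -0.7]
opening: 0.005
```

```bash
python3 - <<'E'
from h import *
s=go(W((.0075,.085,.146)))
print(Winv(s['tool_pos']),s['q'].round(2))
snap('wrist','w12')
d=snap('scene','s12')
cv2.imwrite('pics/s12c.png',cv2.resize(d['frame'][150:350,220:400],None,fx=3,fy=3,interpolation=cv2.INTER_CUBIC))
E
```

```text
t 16.2 pos [0.5198 0.1471 0.1892] F [-0.3  0.4 -0.7] open 0.005
axes [[-0.773, -0.134, 0.621], [-0.133, 0.99, 0.049], [-0.621, -0.045, -0.783]]
dp units [-0.56  0.    2.65]
[-0.04465313  0.08771621  0.18923917] [-0.02  0.77 -0.85  2.47  2.13  1.02 -0.9 ]
```

View pics/w12.png

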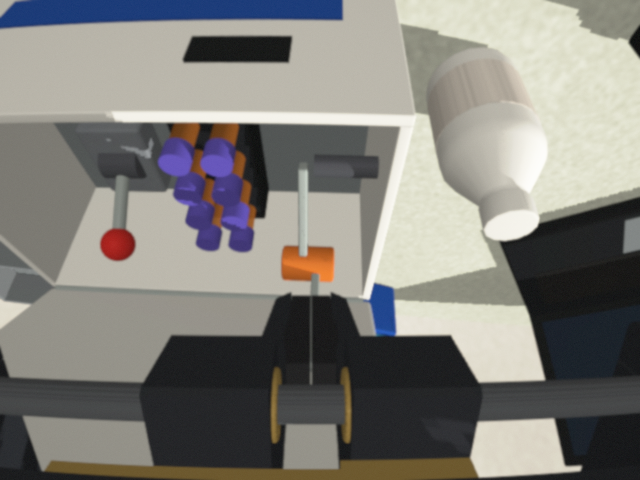

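View pics/s12c.png

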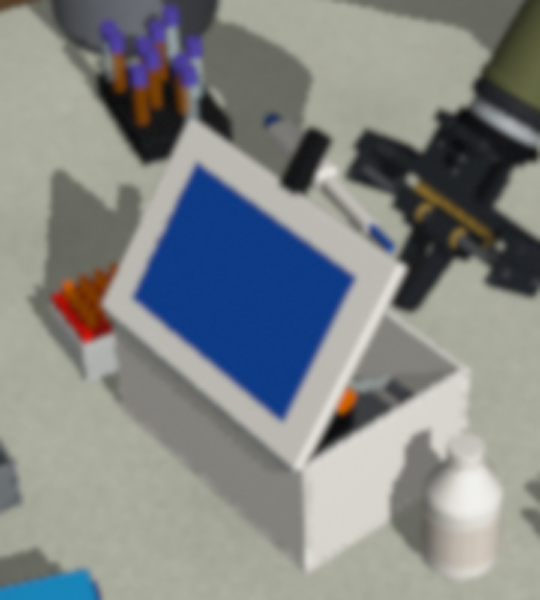

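```bash
python3 - <<'E'
from h import *
d=load('w12');s=load('s12')
for ph in np.arange(10,62,6):
    a=np.radians(ph);q=(-.04+.065*np.cos(a),.085,.102+.065*np.sin(a));print(ph,np.round(q,3),proj(d,W(q)).round(0),proj(s,W(q)).round(0))
print('obs 307,263', 220+345/3,150+402/3)
for a in np.arange(.75,1.2,.05):
    f=lambda y,L=.182,o=.012:proj(s,W((.09-L*np.cos(a)+o*np.sin(a),y,.12+L*np.sin(a)+o*np.cos(a))))
    print(round(a,2),f(.131).round(0),f(-.131).round(0))
print('obs',220+403/3,150+267/3,220+188/3,150+120/3)
E
```

```text
10 [0.024 0.085 0.113] [313. 246.] [331. 286.]
16 [0.022 0.085 0.12 ] [313. 254.] [331. 283.]
22 [0.02  0.085 0.126] [312. 261.] [332. 281.]
28 [0.017 0.085 0.133] [312. 267.] [333. 279.]
34 [0.014 0.085 0.138] [312. 273.] [334. 276.]
40 [0.01  0.085 0.144] [311. 278.] [335. 274.]
46 [0.005 0.085 0.149] [311. 282.] [337. 271.]
52 [0.    0.085 0.153] [310. 285.] [338. 269.]
58 [-0.006  0.085  0.157] [310. 287.] [340. 267.]
obs 307,263 335.0 284.0
0.75 [363. 240.] [292. 191.]
0.8 [361. 239.] [290. 190.]
0.85 [359. 238.] [288. 189.]
0.9 [356. 238.] [285. 189.]
0.95 [354. 238.] [283. 188.]
1.0 [351. 238.] [280. 188.]
1.05 [349. 238.] [278. 188.]
1.1 [346. 238.] [275. 188.]
1.15 [343. 238.] [272. 188.]
obs 354.33333333333337 239.0 282.6666666666667 190.0
```

```bash
python3 - <<'E'
from h import *
s=go(W((-.1,.03,.34)))
E
```

```text
t 16.3 pos [0.5216 0.1472 0.1885] F [ 1.1  0.5 -0.2] open 0.004
axes [[-0.773, -0.132, 0.621], [-0.13, 0.99, 0.048], [-0.621, -0.044, -0.782]]
dp units [-1.94 -2.61 -6.06]
```

Emit:
{"op": "move_arm", "data": {"turn": [[0,0,0],[0,0,0],[0,0,0],[0,0,0],[0,0,0],[0,0,0],[0,0,0],[0,0,0],[0,0,0],[0,0,0]], "dp": [[0,0,-0.6],[0,0,-0.6],[-0.24,-0.33,-0.6],[-0.24,-0.33,-0.6],[-0.24,-0.33,-0.6],[-0.24,-0.33,-0.6],[-0.24,-0.33,-0.6],[-0.24,-0.33,-0.6],[-0.24,-0.33,-0.6],[-0.24,-0.33,-0.6]], "jaw": [1,1,1,1,1,1,1,1,1,1]}}

```text
clock: 17.13
tool_pos: [0.4746, 0.0802, 0.3393]
eef_rot: [-0.069, 0.942, 0.001, 0.33]
contact_force: [-1.1, -0.1, -1.1]
opening: 0.003
```

Emit:
{"op": "move_arm", "data": {"turn": [[0,0.0175,0],[0,0.0175,0],[0,0.0175,0],[0,0.0175,0],[0,0.0175,0],[0,0.0175,0],[0,0,0]], "dp": [[0,0,0],[0,0,0],[0,0,0],[0,0,0],[0,0,0],[0,0,0],[0,0,0]], "jaw": [1,1,1,1,1,1,1]}}

```text
clock: 17.72
tool_pos: [0.4824, 0.0638, 0.3366]
eef_rot: [-0.055, 0.983, -0.037, 0.172]
contact_force: [1.9, 0.2, 0.1]
opening: 0.003
```

```bash
python3 - <<'E'
from h import *
s=go(W((-.1,.03,.34)))
print(Winv(s['tool_pos']),s['q'].round(2))
E
```

```text
t 17.72 pos [0.4824 0.0638 0.3366] F [1.9 0.2 0.1] open 0.003
axes [[-0.935, -0.095, 0.342], [-0.12, 0.991, -0.053], [-0.334, -0.091, -0.938]]
dp units [ 0.2   0.73 -0.29]
[-0.09398187  0.01094791  0.3365559 ] [ 0.26  0.32 -0.79  2.11  0.76  0.65  0.62]
```

```bash
cat >> h.py <<'E'
def rot(pitchdeg=90,yaw=.1495):
    s=r.get_state();Q=R.from_quat(s['eef_rot']);t=np.radians(pitchdeg)
    c=np.array([np.cos(yaw),np.sin(yaw),0]);z=c*np.cos(t)+np.array([0,0,-np.sin(t)]);y=np.array([-np.sin(yaw),np.cos(yaw),0]);x=np.cross(y,z)
    v=(Q.inv()*R.from_matrix(np.stack([x,y,z],1))).as_rotvec();print('turn units',np.round(v/2/np.pi,4),'deg',np.degrees(v).round(1))
E
python3 - <<'E'
from h import *
rot()
E
```

```text
turn units [-0.0158  0.0539 -0.006 ] deg [-5.7 19.4 -2.2]
```

Emit:
{"op": "move_arm", "data": {"turn": [[-0.004,0.0135,-0.0015],[-0.004,0.0135,-0.0015],[-0.004,0.0135,-0.0015],[-0.004,0.0135,-0.0015],[0,0,0],[0,0,0]], "dp": [[0.2,0,-0.5],[0.2,0,-0.5],[0.2,0,-0.5],[0,0,-0.5],[0,0,0],[0,0,0]], "jaw": [-0.2,-0.2,-0.2,-0.2,-0.2,-0.2]}}

```text
clock: 18.22
tool_pos: [0.4549, 0.0617, 0.3792]
eef_rot: [-0.074, 0.997, -0.003, 0.001]
contact_force: [-0.2, -1.0, -0.6]
opening: 0.437
```

```bash
python3 - <<'E'
from h import *
s=go(W((-.03,0,.37)));rot()
print(Winv(s['tool_pos']),s['q'].round(2))
snap('wrist','w13')
E
```

```text
t 18.22 pos [0.4549 0.0617 0.3792] F [-0.2 -1.  -0.6] open 0.437
axes [[-0.989, -0.148, 0.003], [-0.148, 0.989, -0.006], [-0.002, -0.006, -1.0]]
dp units [-3.66 -0.51  0.38]
turn units [-0.001   0.0004 -0.0001] deg [-0.4  0.1 -0. ]
[-0.12154525  0.01296499  0.37923964] [ 0.4   0.41 -0.94  1.8   0.37  1.12  1.05]
```

View pics/w13.png

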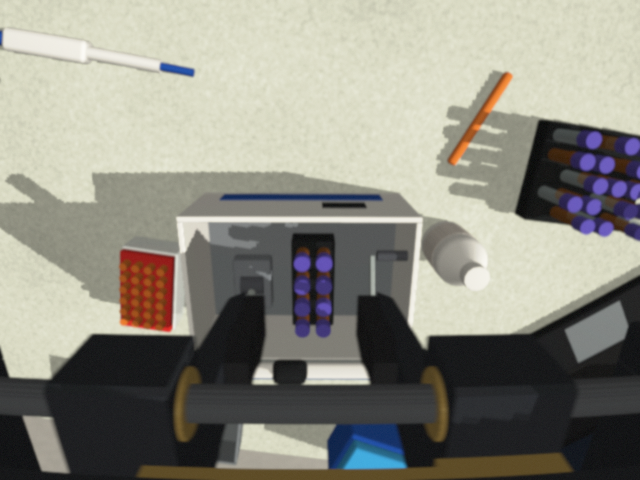

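```bash
python3 - <<'E'
from h import *
d=load('w13')
for a in np.arange(.85,1.16,.05):
    f=lambda L,o,y=0:proj(d,W((.09-L*np.cos(a)+o*np.sin(a),y,.12+L*np.sin(a)+o*np.cos(a))))
    print(round(a,2),'tip under',f(.232,-.002),'tip top',f(.232,.014),'lid edge corner',f(.182,0,.131), 'grip',np.round((.09-.215*np.cos(a)+.006*np.sin(a),.12+.215*np.sin(a)+.006*np.cos(a)),4))
E
```

```text
0.85 tip under [291.83334657 325.48295982] tip top [291.34664529 350.26723638] lid edge corner [462.99956386 339.1669246 ] grip [-0.0474  0.2855]
0.9 tip under [291.49561088 343.3903917 ] tip top [291.06647148 368.94754579] lid edge corner [464.37042592 351.07943536] grip [-0.0389  0.2921]
0.95 tip under [291.19963051 361.84505227] tip top [290.83505193 387.94058536] lid edge corner [465.52987483 363.22168221] grip [-0.0302  0.2984]
1.0 tip under [290.95042478 380.67851768] tip top [290.65645438 407.05539062] lid edge corner [466.4636926  375.51065503] grip [-0.0211  0.3042]
1.05 tip under [290.7523381  399.70591309] tip top [290.53378763 426.0919877 ] lid edge corner [467.16026748 387.85886059] grip [-0.0118  0.3095]
1.1 tip under [290.6088343  418.73117778] tip top [290.46904251 444.84799838] lid edge corner [467.61097675 400.1760592 ] grip [-0.0022  0.3143]
1.15 tip under [290.52232296 437.55332751] tip top [290.4629873  463.12566006] lid edge corner [467.81048007 412.37116632] grip [0.0077 0.3187]
```

Emit:
{"op": "move_arm", "data": {"turn": [[0,0,0],[0,0,0],[0,0,0],[0,0,0],[0,0,0],[0,0,0],[0,0,0]], "dp": [[-0.73,-0.1,0],[-0.73,-0.1,0],[-0.73,-0.1,0],[-0.73,-0.1,0],[-0.73,-0.1,0.3],[0,0,0.4],[0,0,0]], "jaw": [-0.3,-0.3,-0.3,-0.3,-0.3,-0.3,-0.3]}}

```text
clock: 18.85
tool_pos: [0.5437, 0.0639, 0.3597]
eef_rot: [-0.077, 0.997, -0.003, -0.002]
contact_force: [-1.3, 0.1, -0.7]
opening: 0.648
```

```bash
python3 - <<'E'
from h import *
s=go(W((-.030,0,.28)));rot()
print(Winv(s['tool_pos']),s['q'].round(2))
snap('wrist','w14')
E
```

```text
t 18.85 pos [0.5437 0.0639 0.3597] F [-1.3  0.1 -0.7] open 0.648
axes [[-0.988, -0.153, -0.004], [-0.153, 0.988, -0.007], [0.005, -0.006, -1.0]]
dp units [-0.15 -0.06  3.19]
turn units [-0.001  -0.0008  0.0006] deg [-0.4 -0.3  0.2]
[-0.03344412  0.00186986  0.359713  ] [ 0.31  0.56 -0.88  1.6   0.46  1.2   1.06]
```

View pics/w14.png

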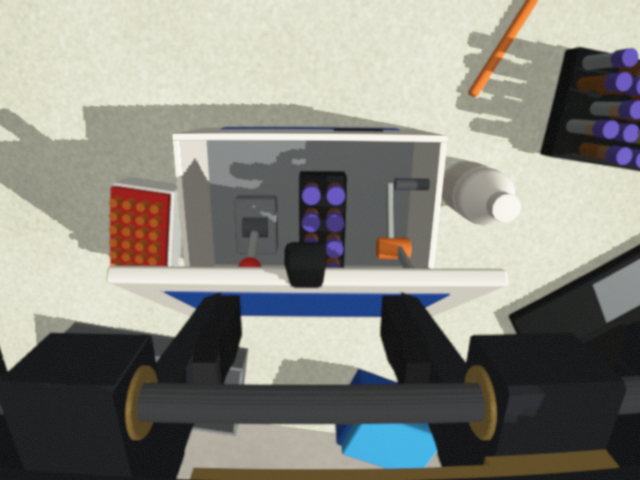

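```bash
python3 - <<'E'
from h import *
d=load('w14')
for a in np.arange(.88,1.03,.03):
    f=lambda L,o,y=0:proj(d,W((.09-L*np.cos(a)+o*np.sin(a),y,.12+L*np.sin(a)+o*np.cos(a)))).round(0)
    print(round(a,2),f(.232,-.002),f(.232,.014),f(.182,0,.131),f(.182,0,-.131),np.round((.09-.215*np.cos(a)+.006*np.sin(a),.12+.215*np.sin(a)+.006*np.cos(a)),4))
E
```

```text
0.88 [308. 214.] [308. 242.] [507. 250.] [111. 248.] [-0.0424  0.2895]
0.91 [308. 226.] [308. 255.] [509. 258.] [110. 256.] [-0.0372  0.2934]
0.94 [308. 239.] [308. 268.] [510. 266.] [108. 264.] [-0.032   0.2972]
0.97 [308. 251.] [308. 282.] [511. 274.] [107. 272.] [-0.0266  0.3007]
1.0 [308. 265.] [307. 296.] [512. 283.] [106. 280.] [-0.0211  0.3042]
1.03 [308. 278.] [307. 310.] [513. 291.] [105. 289.] [-0.0155  0.3074]
```

Emit:
{"op": "move_arm", "data": {"turn": [[0,0,0],[0,0,0],[0,0,0],[0,0,0],[0,0,0],[0,0,0],[0,0,0],[0,0,0],[0,0,0],[0,0,0]], "dp": [[-0.14,-0.09,0.6],[0,0,0.8],[0,0,0.8],[0,0,0.6],[0,0,0.3],[0,0,0],[0,0,0],[0,0,0],[0,0,0],[0,0,0]], "jaw": [-0.3,-0.3,-0.3,-0.3,-0.3,-0.3,0.2,1,1,1], "newtons": 20}}

```text
clock: 19.73
tool_pos: [0.5496, 0.0627, 0.2861]
eef_rot: [-0.076, 0.997, -0.002, 0.0]
contact_force: [0.7, -1.2, -0.2]
opening: 0.369
```

```bash
python3 - <<'E'
from h import *
s=go(W((-.030,0,.28)));rot()
print(Winv(s['tool_pos']),s['q'].round(2))
E
```

```text
t 19.73 pos [0.5496 0.0627 0.2861] F [ 0.7 -1.2 -0.2] open 0.369
axes [[-0.988, -0.152, 0.001], [-0.152, 0.988, -0.004], [-0.0, -0.004, -1.0]]
dp units [0.09 0.01 0.24]
turn units [-0.0006  0.      0.0005] deg [-0.2  0.   0.2]
[-2.77711569e-02 -1.78508948e-04  2.86075624e-01] [ 0.29  0.64 -0.83  1.71  0.54  1.04  0.99]
```

Still 6 mm high, with the jaws not yet closed. I'll finish both.

Emit:
{"op": "move_arm", "data": {"turn": [[0,0,0],[0,0,0],[0,0,0],[0,0,0],[0,0,0]], "dp": [[0.09,0,0.24],[0,0,0],[0,0,0],[0,0,0],[0,0,0]], "jaw": [0.3,1,1,1,1]}}

```text
clock: 20.15
tool_pos: [0.5466, 0.0608, 0.2787]
eef_rot: [-0.076, 0.997, -0.003, -0.001]
contact_force: [0.4, -4.2, -2.0]
opening: 0.245
```

```bash
python3 - <<'E'
from h import *
s=go(W((-.030,0,.28)))
p=Winv(s['tool_pos']);print(p)
# grip point -> angle & offsets
g=np.array([p[0]-.09,p[2]+.0187-.12]);rr=np.hypot(*g);th=np.arctan2(g[1],-g[0]);print('r',rr,'a',th-np.arctan2(.006,.215))
a0=th-np.arctan2(.006,.215)
n=24;al=th-a0*np.arange(n+1)/n
X=-rr*np.cos(al);Z=rr*np.sin(al)
for i in range(n): print([round(-(X[i+1]-X[i])/.025,2),0,round(-(Z[i+1]-Z[i])/.025,2)],end=',')
d=snap('wrist','w15')
E
```

```text
t 20.15 pos [0.5466 0.0608 0.2787] F [ 0.4 -4.2 -2. ] open 0.245
axes [[-0.988, -0.151, -0.002], [-0.151, 0.988, -0.006], [0.003, -0.005, -1.0]]
dp units [-0.04  0.06 -0.05]
[-0.0309928  -0.00160883  0.27871337]
r 0.2147434749165504 a 0.9443655705854285
[np.float64(0.28), 0, np.float64(0.2)],[np.float64(0.27), 0, np.float64(0.21)],[np.float64(0.26), 0, np.float64(0.22)],[np.float64(0.25), 0, np.float64(0.23)],[np.float64(0.24), 0, np.float64(0.24)],[np.float64(0.23), 0, np.float64(0.25)],[np.float64(0.22), 0, np.float64(0.25)],[np.float64(0.21), 0, np.float64(0.26)],[np.float64(0.2), 0, np.float64(0.27)],[np.float64(0.19), 0, np.float64(0.28)],[np.float64(0.18), 0, np.float64(0.29)],[np.float64(0.17), 0, np.float64(0.29)],[np.float64(0.16), 0, np.float64(0.3)],[np.float64(0.14), 0, np.float64(0.31)],[np.float64(0.13), 0, np.float64(0.31)],[np.float64(0.12), 0, np.float64(0.32)],[np.float64(0.11), 0, np.float64(0.32)],[np.float64(0.09), 0, np.float64(0.32)],[np.float64(0.08), 0, np.float64(0.33)],[np.float64(0.07), 0, np.float64(0.33)],[np.float64(0.06), 0, np.float64(0.33)],[np.float64(0.04), 0, np.float64(0.34)],[np.float64(0.03), 0, np.float64(0.34)],[np.float64(0.02), 0, np.float64(0.34)],
```

View pics/w15.png

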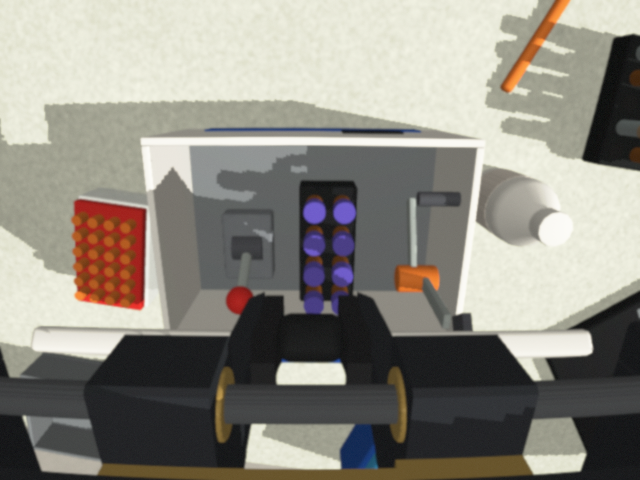

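The tab is gripped with the stay folded. Now I'll lower in stages.

Emit:
{"op": "move_arm", "data": {"turn": [[0,0,0],[0,0,0],[0,0,0],[0,0,0],[0,0,0],[0,0,0],[0,0,0],[0,0,0]], "dp": [[0.28,0,0.2],[0.27,0,0.21],[0.26,0,0.22],[0.25,0,0.23],[0.24,0,0.24],[0.23,0,0.25],[0.22,0,0.25],[0.21,0,0.26]], "jaw": [1,1,1,1,1,1,1,1], "newtons": 25}}

```text
clock: 20.87
tool_pos: [0.4989, 0.0538, 0.2325]
eef_rot: [-0.076, 0.997, -0.002, 0.0]
contact_force: [3.6, -4.7, -1.7]
opening: 0.243
```

```bash
cat >> h.py <<'E'
def ang():
    s=r.get_state();p=Winv(s['tool_pos']);g=np.array([p[0]-.09,p[2]+.0187-.12]);print('r',np.hypot(*g),'a',np.arctan2(g[1],-g[0])-np.arctan2(.006,.215),'y',p[1],s['contact_force'].round(1),s['opening'])
E
python3 - <<'E'
from h import *
ang()
d=snap('scene','s16')
cv2.imwrite('pics/s16c.png',cv2.resize(d['frame'][150:350,220:400],None,fx=3,fy=3,interpolation=cv2.INTER_CUBIC))
E
```

```text
r 0.2140879192982271 a 0.631694217560692 y -0.0014435874892721294 [ 3.6 -4.7 -1.7] 0.24340878570183055
```

View pics/s16c.png

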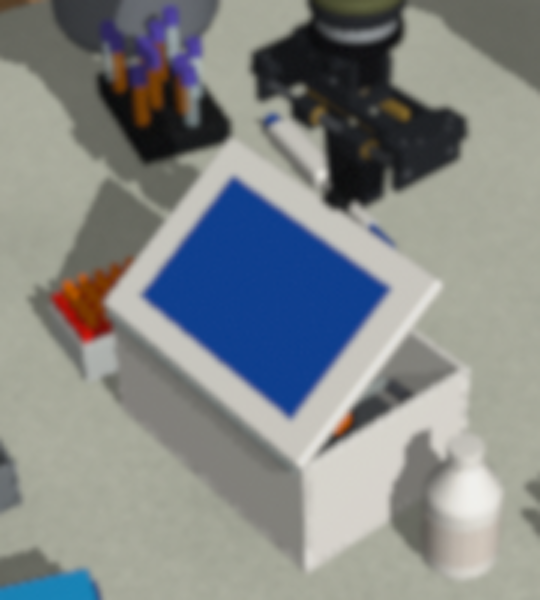

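The lid follows the hand at about 0.63 rad and the knuckle is folding down into the box.

Emit:
{"op": "move_arm", "data": {"turn": [[0,0,0],[0,0,0],[0,0,0],[0,0,0],[0,0,0],[0,0,0],[0,0,0],[0,0,0]], "dp": [[0.2,0,0.27],[0.19,0,0.28],[0.18,0,0.29],[0.17,0,0.29],[0.16,0,0.3],[0.14,0,0.31],[0.13,0,0.31],[0.12,0,0.32]], "jaw": [1,1,1,1,1,1,1,1]}}

```text
clock: 21.58
tool_pos: [0.4674, 0.0492, 0.1733]
eef_rot: [-0.076, 0.997, -0.002, 0.0]
contact_force: [4.0, -5.0, -1.1]
opening: 0.241
```

```bash
python3 - <<'E'
from h import *
ang()
E
```

```text
r 0.21350389954440258 a 0.31612564477664096 y -0.0013245426002151742 [ 4.  -5.  -1.1] 0.24101872577961028
```

Emit:
{"op": "move_arm", "data": {"turn": [[0,0,0],[0,0,0],[0,0,0],[0,0,0],[0,0,0],[0,0,0],[0,0,0]], "dp": [[0.12,0,0.31],[0.1,0,0.32],[0.08,0,0.33],[0.07,0,0.33],[0.06,0,0.33],[0.05,0,0.3],[0.03,0,0.2]], "jaw": [1,1,1,1,1,1,1]}}

```text
clock: 22.17
tool_pos: [0.4561, 0.0475, 0.1203]
eef_rot: [-0.076, 0.997, -0.001, 0.001]
contact_force: [6.9, -4.6, -0.8]
opening: 0.247
```

```bash
python3 - <<'E'
from h import *
ang()
E
```

```text
r 0.21329478209988464 a 0.06141542026749565 y -0.0012961793544732161 [ 6.9 -4.6 -0.8] 0.24660693585147853
```

Emit:
{"op": "move_arm", "data": {"turn": [[0,0,0],[0,0,0],[0,0,0],[0,0,0],[0,0,0],[0,0,0]], "dp": [[0.04,0,0.12],[0.02,0,0.1],[0.02,0,0.1],[0.01,0,0.1],[0,0,0.06],[0,0,0]], "jaw": [1,1,1,1,1,1]}}

```text
clock: 22.67
tool_pos: [0.4555, 0.0474, 0.1099]
eef_rot: [-0.076, 0.997, -0.002, 0.003]
contact_force: [7.3, -5.8, 8.6]
opening: 0.247
```

```bash
python3 - <<'E'
from h import *
ang();print(r.get_state()['tool_pos'])
d=snap('scene','s17')
cv2.imwrite('pics/s17c.png',cv2.resize(d['frame'][150:350,220:400],None,fx=3,fy=3,interpolation=cv2.INTER_CUBIC))
E
```

```text
r 0.21327256127029712 a 0.012569117769117958 y -0.0013268442195008105 [ 7.3 -5.8  8.6] 0.2473325017143497
[0.45547276 0.04735329 0.10992854]
```

View pics/s17c.png

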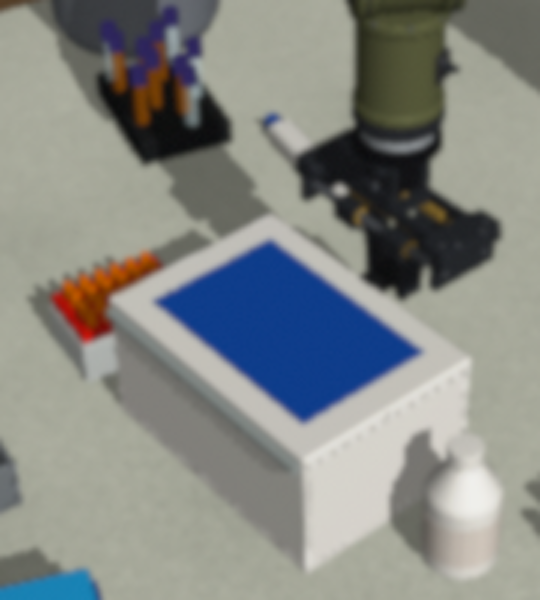

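Emit:
{"op": "move_arm", "data": {"turn": [[0,0,0],[0,0,0]], "dp": [[0,0,0.07],[0,0,0]], "jaw": [1,1]}}

```text
clock: 22.88
tool_pos: [0.4555, 0.0474, 0.1093]
eef_rot: [-0.076, 0.997, -0.002, 0.004]
contact_force: [3.5, -6.0, 24.5]
opening: 0.245
```

Emit:
{"op": "move_arm", "data": {"turn": [[0,0,0],[0,0,0],[0,0,0],[0,0,0],[0,0,0],[0,0,0],[0,0,0]], "dp": [[0,0,-0.04],[0,0,0],[0,0,0],[0,0,0],[0,0,0],[0,0,0],[0,0,0]], "jaw": [1,0.4,0,-0.4,-0.4,-0.4,-0.4]}}

```text
clock: 23.47
tool_pos: [0.4512, 0.0471, 0.1076]
eef_rot: [-0.077, 0.997, -0.002, -0.001]
contact_force: [-1.0, 0.8, -1.1]
opening: 0.653
```

Emit:
{"op": "move_arm", "data": {"turn": [[0,0,0],[0,0,0],[0,0,0],[0,0,0],[0,0,0],[0,0,0],[0,0,0],[0,0,0]], "dp": [[0,0,-0.3],[0,0,-0.6],[0,0,-0.9],[0,0,-0.9],[0,0,-0.9],[0,0,-0.9],[0,0,-0.5],[0,0,0]], "jaw": [-0.4,-0.4,-0.4,-0.4,-0.4,-0.4,-0.4,-0.4]}}

```text
clock: 24.13
tool_pos: [0.453, 0.048, 0.2355]
eef_rot: [-0.076, 0.997, -0.001, 0.002]
contact_force: [0.2, 0.3, 0.6]
opening: 0.704
```

```bash
python3 - <<'E'
from h import *
ang();print(r.get_state()['tool_pos'])
d=snap('scene','s18');e=load('scene0')
cv2.imwrite('pics/s18c.png',np.hstack([cv2.resize(x['frame'][150:350,220:400],None,fx=2.2,fy=2.2,interpolation=cv2.INTER_CUBIC) for x in (e,d)]))
print(cv2.absdiff(d['frame'],e['frame'])[230:330,250:380].max(), )
d=snap('wrist','w18');snap('top','t18')
E
```

```text
r 0.2538510896349686 a 0.5290449240210741 y -0.0003485719680471726 [0.2 0.3 0.6] 0.7036642512595759
[0.45296403 0.04796472 0.23548443]
5
```

View pics/s18c.png

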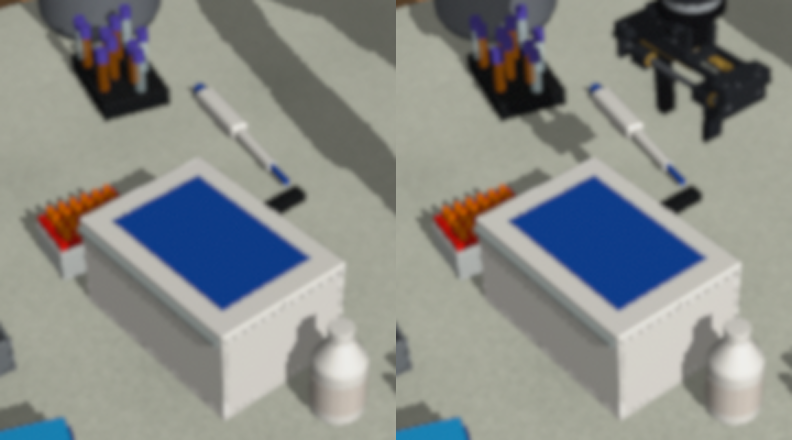

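View pics/w18.png

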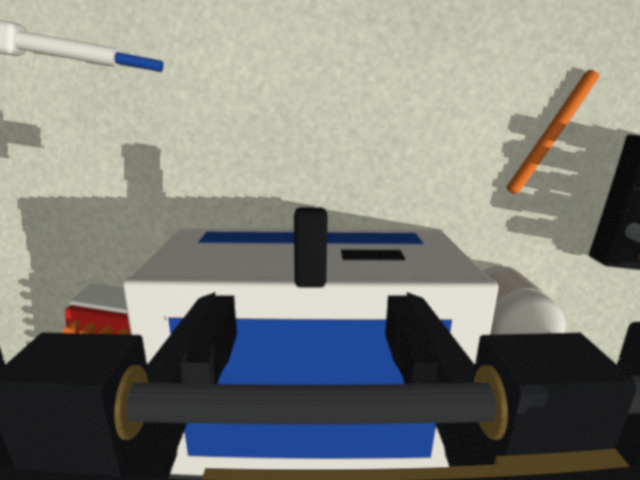

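View pics/t18.png

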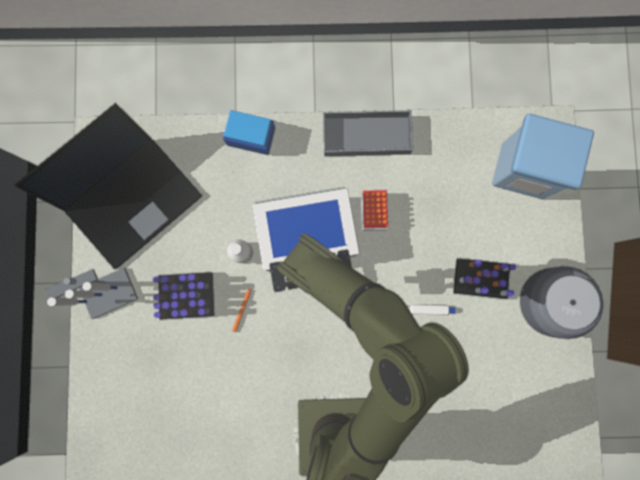

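The lid's image matches the start pixel for pixel (max difference 5 grey levels). The bystanders are where they were and the robot touches nothing, so I'm handing in.

```bash
python3 - <<'E'
from h import *
print(r.finish_job())
E
```

```text
the job is handed in; nothing more can be done
None
```

The job is done and handed in at about 24.3 s on the robot's clock; no verdict was reported.

- **Raising the lid:** I lifted it by the tab until the force rose with almost no motion, which is its stop. After release the knuckle measured at reader (-5, 84, 157) mm. That is the locked position, and the lid held by itself.
- **Lever:** I pushed it against its stop. The ball then measured at reader x = 56 mm, the end of its swing.
- **Breaking the stay:** I pressed the knuckle down and back. It came to rest at about (19, 85, 128) mm and the lid settled at about 0.95 rad.
- **Shutting the lid:** I re-gripped the tab, lowered the lid under grip all the way, pressed it shut and released it. The lid area in the scene view then matched the starting picture, with a largest difference of 5 grey levels.

**Other things on the bench:** The bottle, tip box, pipettor and marker looked unmoved in the last pictures, as did both racks. The highest force I read was about 25 N, while pressing the lid shut.

**What I could not check or what disagreed:**
- The lever could not be seen again once the lid was shut. It was last seen fully over just before lowering.
- The scene and top cameras disagreed on the reader's position by about 9 mm. I relied on the wrist camera, which matched the tab grip and the ball.

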